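# Put the reamer away in the pedal-lid caddy

## Robot

A 6-joint arm with a two-finger parallel gripper is mounted at the origin on the work surface. World frame = base frame: x ahead of the robot, y to its left, z up, the work surface at z = 0. Lengths are in mm, angles in rad, forces in N, time in s.
With the tool pointing down it reaches from about 350 to 875 mm from the base axis. Payload 4.2 kg.
Tool frame: the origin (TCP) lies between the finger pads; the fingertips stand 17 mm ahead of it and the grasp point (between the pads) lies 2 mm behind it (nose_length is the distance from the TCP to the fingertips, in mm); z points along the fingers, y is the direction in which the jaws open and shut (so a half turn about z gives the same grasp; the last joint's range is limited). The gripper opens to 85 mm and grips with 20 to 120 N. Pads are 22 mm wide; open, the fingers measure 114 mm over their backs; the gripper's body (76 mm by 85 mm) begins 54 mm behind the grasp point. The pads swing forward as they close: fully open they stand 13 mm farther back than shut.
Start: joints at [1.541, 0.385, 0.008, 0, -1.194, -0.259], TCP at [177.969, 599.105, 248.312] pointing down, gripper open.
Joint ranges: [-3.14, 3.14], [-1.21, 2.06], [-1.07, 1.41], [-3.16, 2.05], [-2.99, -0.16], [-3.1, 3.1]. Speed limits (rad/s): [2.79, 2.79, 3.14, 3.14, 3.14, 3.14].

## Interface

Orientations are given as a unit quaternion [x, y, z, w].
In Python, from bench import * gives the robot as it stands.
- The arm moves only by the tool jog_arm, never from a script. Its argument "increments" is a list of rows, each a list of 4 numbers: the shift along the tool's x, y, z in m, then the turn about the tool's z in degrees. A call has 1 to 10 rows; each row is the pose to reach, as a shift and turn from the pose measured when the call began, along the tool's axes at that moment; what a row does not reach only later rows make up. A row lasts 1/8 s, in which the tool goes at most 62.5 mm and 10.7 degrees, less where a joint would pass 70% of its speed; a pose out of reach is approached as far as the arm can. A call with a gripper value outside its range is refused whole. "hand" is the gripper's target within -1 to 1 (fully open at 1, half-way at 0, shut at -1), set as the call begins (left out, the last holds). The fingers move at their own pace and stop on an object; the grip force is fixed at half the most. Time passes only in rows, so rows that repeat a pose let the fingers close. It gives the time, the measured TCP pose, the force and the opening at its end, in the units of the state.
- read_state(): the state, without advancing time (a new reading comes with each control period).
- get_image(name): name is "scene" or "top" or "wrist"; returns the picture (400x640x3 uint8, red, green, blue); there is no depth.
- calibration(name): a dict with "fx", "fy", "cx", "cy" (pixels), "position" and "rotation" of the camera in the world; the wrist camera has in their place "hand_eye" (4x4, takes a point from camera to tool coordinates, whose origin is the TCP and whose axes are the flange's). Camera axes: x right, y up, looking along -z (the intrinsics and any distortion apply to the point x, -y, -z); pixel columns grow to the right and rows downward; lengths in mm; the calibration is good to about 2 mm. A picture is of the moment at which its call begins: read the wrist's pose just before it. calibration takes no time and is no camera call.
- job_done(): hands the job in, once; it reports no verdict.
The state is a dict: "clock": time; "joints": joint angles; "joint_vel": joint speeds; "joint_efforts": joint torques, N m; "position": TCP position; "ee_rot": TCP orientation; "contact_force": force on the tool from outside, world axes, zero at the start; "wrist_torque": the same for the moment, N m; "gripper_width": finger opening in mm.
Only numpy, scipy, OpenCV 4.12 (cv2) and the standard library are available. Lean on these libraries where they do the work, as an engineer would, in place of code of your own. Each camera call takes 0.05 s, during which the arm holds its last target.

## Task

Put the wooden citrus reamer away in the white caddy, working its lid with the pedal alone and never touching the lid itself: press the pedal right down, slide it sideways under its catch and let go so that the lid stays up, then lay the reamer inside. After that hold the pedal down while you slide it back out from under the catch, and ease it up so that the lid comes down gently and shuts without a slam. Leave the processor bowl, the glass jug and the spoon rest standing where they are.

Things in the scene. Friction and masses are not known exactly. Their poses are not given: they have to be found in the camera images.
- caddy: White plastic caddy: open box under a flat lid, 200 mm deep (its x), 240 wide (its y), 120 tall, walls 6 mm, inner floor 30 mm above the counter; fixed. Origin: centre of its underside, on the counter; z up. Its -x face is the front with the pedal; the lid is hinged along the top of its +x wall.
- pedal_pad (a point): Centre of the top of the pedal's metal foot plate, 92 mm wide (caddy's y) by 50 mm, with rims 8 mm high on its short sides, 80 mm apart inside. It stays about 179 mm in front of the caddy's centre, 57 mm above the counter when up, 20 mm when right down; caddy y = 0 when free, -40 mm under the catch. Pressing here takes 5 to 8 N.
- pedal (a joint): Turn of the pedal: 0 = up (spring returns it), 0.34 rad = pressed right down on its stop; about 0.28 rad when it rests under the catch.
- pedal_shift (a joint): Sideways slide of the pedal towards the caddy's -y: 0 = free position, 0.040 m = fully under the catch. Light friction (about 1 N), no spring. Only with the pedal past 0.29 rad can the stem pass under or out from under the catch; below 0.007 m it is clear of the catch and can rise.
- lid (a joint): Lid angle: 0 = shut, 1.90 rad = tipped back past upright. It is linked to the pedal: lid angle = 5.6 x pedal angle; about 1.55 rad when the pedal rests under the catch.
- lid_edge (a point): Middle of the lid's free edge. The lid is a flat white plate 206 x 244 x 8 mm, 100 g, without a handle; shut, its top is 129 mm above the counter. It drops fast and slams if the pedal is let go while down and not under the catch.
- reamer_mid (a point): Centre, half-way along and half-way up, of the wooden citrus reamer, 150 mm long along its own x: a squared handle 36 x 36 mm from -75 to 0 mm, a narrow neck to +12 mm, then a ridged pointed head to +75 mm. About 110 g, lying on the counter, this point 18 mm up; z up.
- spoon_rest: Blue silicone spoon rest, a shallow round dish 110 mm across and 14 mm high. Origin: centre of its underside. Bystander.
- jug: Glass measuring jug, 104 mm across at the rim, 115 mm high, handle reaching 90 mm from the axis along its +x. Origin: centre of its underside. Bystander.
- bowl: Clear processor work bowl, 160 mm across at the rim, 130 mm high, with a centre tube and a grey handle reaching 116 mm from the axis along its +x. Origin: centre of its underside. Bystander.
- catch (a point): Middle of the underside of the lip of the metal catch bracket on the caddy's front, 30 mm above the counter. The bracket is 40 mm wide (caddy's y, from -22 to -62 mm), stands out to 146 mm in front of the caddy's centre, and its top is 56 mm above the counter. The pedal's stem locks under the lip.
- pedal_axis (a point): Middle of the level hinge axis of the pedal, along the caddy's y, inside the caddy, 70 mm in front of its centre and 34 mm above the counter. A 30 mm wide stem runs from it out of the caddy's front to the foot plate, whose centre is 110 mm from the axis. It slides sideways with the pedal.
Not all that is in view belongs to the job. Of the things like the part that bears reamer_mid, leave any that is red or yellow; of the rest the smaller one is meant.

How it is judged (in metres and radians):
On the way, in this order (a step that is already met when the one before it is completed fails the run):
1. the pedal is pressed right down by the gripper and the lid stands up (value of joint lid above 1.4 rad and contact force between the fingers and pedal above 0.5 N), for 0.1 s.
2. the pedal rests under its catch, let go, with the lid standing open (value of joint pedal_shift above 0.015 m and value of joint lid above 1.3 rad and contact force between the fingers and pedal below 0.1 N), for 0.4 s.
3. the reamer lies in the open caddy, let go (x of reamer_mid in the frame of caddy between -0.094 and 0.094 m and y of reamer_mid in the frame of caddy between -0.114 and 0.114 m and z of reamer_mid in the frame of caddy between 0.03 and 0.075 m and value of joint lid above 1.3 rad and contact force between the fingers and reamer below 0.1 N and linear speed of reamer below 0.03 m/s), for 0.2 s.
4. the pedal is held down and slid out from under the catch, lid still up (value of joint pedal_shift below 0.0075 m and value of joint lid above 1.2 rad and contact force between the fingers and pedal above 0.5 N), for 0.05 s.
At the end, for the whole second after the job is handed in: The lid is shut (under 0.08 rad) and the pedal is up (under 0.02 rad); the reamer lies at rest inside the caddy, its centre within the walls and below 75 mm above the counter (x of reamer_mid in the frame of caddy between -0.094 and 0.094 m and y of reamer_mid in the frame of caddy between -0.114 and 0.114 m and z of reamer_mid in the frame of caddy between 0.03 and 0.075 m and value of joint lid below 0.08 rad and value of joint pedal below 0.02 rad and linear speed of reamer below 0.02 m/s); the robot touches nothing.
It fails at once if the lid falls shut: it comes down faster than 3 rad/s once below the height at which the catch holds it (value of joint lid below 1.25 rad and velocity of joint lid below -3 rad/s).
It fails at once if the robot touches the lid (contact force between any of the fingers, the arm and lid above 1 N).
It fails at once if the spoon rest is moved more than 30 mm or tipped (distance of spoon_rest from where it was at the start of the episode above 0.03 m or angle between spoon_rest's own z axis and vertical above 0.3 rad).
It fails at once if the glass jug is moved more than 30 mm or tipped (distance of jug from where it was at the start of the episode above 0.03 m or angle between jug's own z axis and vertical above 0.3 rad).
It fails at once if the processor bowl is moved more than 30 mm or tipped (distance of bowl from where it was at the start of the episode above 0.03 m or angle between bowl's own z axis and vertical above 0.3 rad).
It also fails if it takes over 72 s, if anything falls off the work surface, if the arm or the gripper's body presses on something with over 40 N, if the wrist force passes 120 N, or if a joint passes its speed limit or range.

## Working session

There is one attempt and no reset: what is moved stays moved. The work goes in short steps, Python scripts to look and compute and a tool call to move; the robot and the scene stay as the last step left them, time stands still between calls to the robot, and variables do not carry over. Pictures are saved under pics/ and viewed, and the job is handed in when it is done.

Besides the shell and the picture viewer there is one more tool, called after "Call:" by a JSON object that holds its "method" and its "body". jog_arm: Moves the arm, as the interface text tells. Its arguments: {"type":"object","properties":{"increments":{"type":"array"},"hand":{"type":"number"}},"required":["increments"]}

```bash
mkdir -p pics; ls; cat > h.py <<'E'
from bench import *
import numpy as np, cv2
def snap(n,f):
    im=get_image(n); cv2.imwrite('pics/'+f,cv2.cvtColor(im,cv2.COLOR_RGB2BGR)); return im
E
python3 - <<'E'
from h import *
s=read_state();print(s)
for n in("scene","top"): snap(n,n+'0.png');print(calibration(n))
print(calibration("wrist"))
E
```

```text
pics
{'clock': 0.0, 'joints': array([ 1.54059171e+00,  3.85576540e-01,  6.58059622e-03, -4.82711801e-04,
       -1.19402955e+00, -2.58615469e-01]), 'joint_vel': array([-0.00056495, -0.00114623,  0.00083989, -0.00053066, -0.00079451,
       -0.00085533]), 'joint_efforts': array([ 7.84446438e-04, -3.92287374e+01,  1.88397467e+01,  4.18615848e+00,
       -4.68477403e-03, -1.93443618e-06]), 'position': array([177.83196148, 598.57104046, 247.19421961]), 'ee_rot': array([ 9.89577520e-01, -1.43996667e-01, -9.58515702e-05,  1.13288630e-03]), 'contact_force': array([-0.89966897, -0.18893642, -0.07543848]), 'wrist_torque': array([0.01970488, 0.0016697 , 0.00378171]), 'gripper_width': 85.5077313282172}
{'fx': 479.7204031607277, 'fy': 479.7204031607277, 'cx': 321.1823140591841, 'cy': 193.225808891398, 'position': array([1591.99476887,    3.55877604, 1198.19316815]), 'rotation': array([0.24163693, 0.29113268, 0.70132291, 0.60415191])}
{'fx': 479.695228978362, 'fy': 479.695228978362, 'cx': 318.4512326708687, 'cy': 198.23823167311247, 'position': array([ 319.00338175, -191.28561145, 1664.78019872]), 'rotation': array([-0.05253446,  0.04384967,  0.71151313, -0.69933282])}
{'fx': 355.45851773568137, 'fy': 355.45851773568137, 'cx': 320.3326269382662, 'cy': 200.19411612598287, 'hand_eye': array([[ 6.66859159e-04,  9.59139927e-01,  2.82931362e-01,
         7.14140641e+01],
       [ 9.99998514e-01, -1.08941485e-03,  1.33616545e-03,
         4.96221385e-01],
       [ 1.58979926e-03,  2.82930050e-01, -9.59139228e-01,
        -1.26050983e+02],
       [ 0.00000000e+00,  0.00000000e+00,  0.00000000e+00,
         1.00000000e+00]])}
```

View pics/scene0.png

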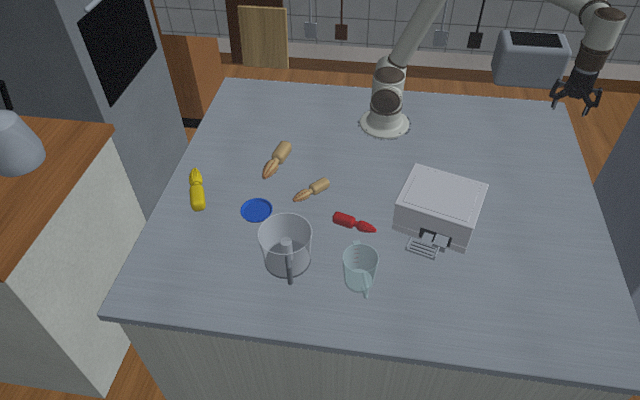

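View pics/top0.png

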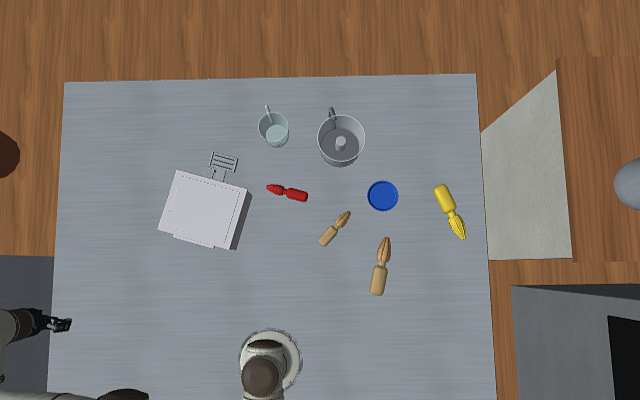

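The top view shows the caddy at about (205,210) with its pedal plate at (224,161). There are two wooden reamers: a small one at (335,229) and a larger one at (381,266). A red and a yellow one are decoys. Next I measure.

```bash
cat >> h.py <<'E'
from scipy.spatial.transform import Rotation as R
CAL={n:calibration(n) for n in("scene","top","wrist")}
def cam(n,st=None):
    c=CAL[n]
    if n!="wrist": return c, R.from_quat(c['rotation']).as_matrix(), np.array(c['position'])
    T=R.from_quat(st['ee_rot']).as_matrix(); H=c['hand_eye']
    return c, T@H[:3,:3], np.array(st['position'])+T@H[:3,3]
def ray(n,px,st=None):
    c,Rm,p=cam(n,st); px=np.atleast_2d(px).astype(float)
    d=np.stack([(px[:,0]-c['cx'])/c['fx'],-(px[:,1]-c['cy'])/c['fy'],-np.ones(len(px))],1)@Rm.T
    return p,d
def onz(n,px,z,st=None):
    p,d=ray(n,px,st); return p+d*((z-p[2])/d[:,2])[:,None]
def proj(n,P,st=None):
    c,Rm,p=cam(n,st); q=(np.atleast_2d(P)-p)@Rm
    return np.stack([c['cx']+c['fx']*q[:,0]/-q[:,2], c['cy']-c['fy']*q[:,1]/-q[:,2]],1)
E
python3 - <<'E'
from h import *
for n,(x0,y0,x1,y1) in {'top':(140,90,400,300),'scene':(240,140,500,300)}.items():
    im=cv2.imread(f'pics/{n}0.png'); c=im[y0:y1,x0:x1]
    cv2.imwrite(f'pics/{n}0c.png',cv2.resize(c,None,fx=3,fy=2.8 if 0 else 2.8 if n=='top' else 3,interpolation=cv2.INTER_CUBIC)[:600,:800])
im=cv2.imread('pics/top0.png');hsv=cv2.cvtColor(im,cv2.COLOR_BGR2HSV)
m=cv2.inRange(hsv,(8,70,90),(25,200,255)); m[:,:300]=0;m[:,430:]=0;m[:200]=0;m[300:]=0
m=cv2.morphologyEx(m,cv2.MORPH_CLOSE,np.ones((5,5)))
cs,_=cv2.findContours(m,0,2)
for c in cs:
    if cv2.contourArea(c)<50: continue
    r=cv2.minAreaRect(c); b=onz('top',cv2.boxPoints(r),18); print('reamer',r,b.round(0)[:,:2].tolist(), onz('top',[r[0]],18).round(1))
m=cv2.inRange(hsv,(100,150,60),(130,255,255));m[:,:300]=0
cs,_=cv2.findContours(m,0,2);c=max(cs,key=cv2.contourArea);r=cv2.minAreaRect(c);print('spoon',r,onz('top',[r[0]],10))
m=cv2.inRange(hsv,(0,0,185),(180,40,255));m[:,:140]=0;m[:,260:]=0;m[:160]=0;m[260:]=0
cs,_=cv2.findContours(m,0,2);c=max(cs,key=cv2.contourArea);r=cv2.minAreaRect(c);print('lid',r);b=onz('top',cv2.boxPoints(r),129);print(b, cv2.minAreaRect(b[:,:2].astype(np.float32)))
for nm,px in dict(pad=(224,161),jugc=(273,128),bowl=(341,141)).items(): print(nm,onz('top',[px],{'pad':57,'jugc':115,'bowl':130}[nm]))
E
```

```text
reamer ((380.7115478515625, 265.44232177734375), (13.728127479553223, 58.24648666381836), 11.309932708740234) [[221.0, -335.0], [413.0, -380.0], [403.0, -426.0], [211.0, -380.0]] [[ 311.2 -380.4   18. ]]
reamer ((334.5323486328125, 227.58160400390625), (9.492022514343262, 42.67487335205078), 41.82017135620117) [[400.0, -165.0], [508.0, -265.0], [485.0, -289.0], [378.0, -189.0]] [[ 442.5 -226.4   18. ]]
spoon ((382.0, 195.5), (29.0, 30.0), 90.0) [[ 551.92146589 -393.98961561   10.        ]]
lid ((201.31277465820312, 210.41949462890625), (74.54484558105469, 66.253662109375), 16.144338607788086)
[[430.30222977 349.06067272 129.        ]
 [637.653358   294.69350958 129.        ]
 [564.63790392  59.56987838 129.        ]
 [360.18821162 117.61328336 129.        ]] ((498.9207763671875, 206.15341186523438), (249.91880798339844, 214.2077178955078), 73.14649200439453)
pad [[674.63387254 148.4392992   57.        ]]
jugc [[770.89044583 -26.36041398 115.        ]]
bowl [[ 718.050499   -251.20553167  130.        ]]
```

View pics/top0c.png

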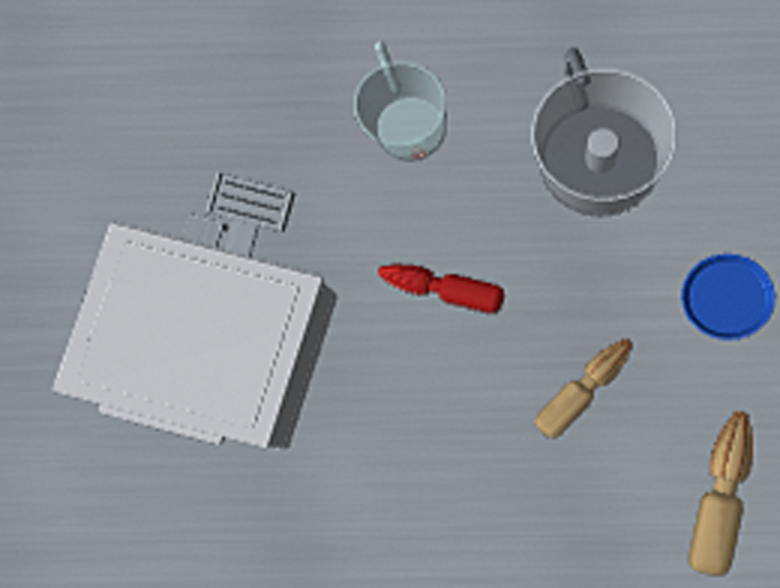

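View pics/scene0c.png

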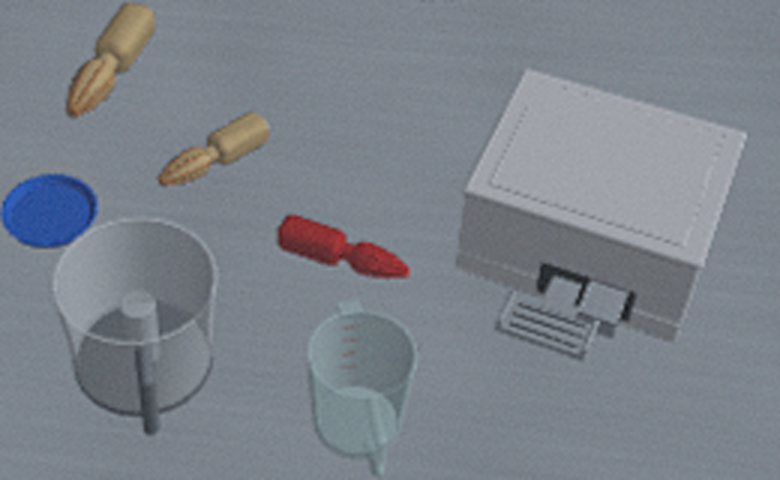

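Call:
{"method": "jog_arm", "body": {"increments": [[0.05,0.024,0,0],[0.1,0.048,0,0],[0.15,0.072,0,0],[0.2,0.096,0,0],[0.25,0.12,0,0],[0.3,0.144,0,0],[0.35,0.168,0,0],[0.4,0.192,0,0],[0.45,0.216,0,0],[0.5,0.24,0,0]], "hand": -1}}

```text
clock: 1.35
position: [589.7, 224.7, 247.4]
ee_rot: [0.99, -0.144, -0.0, 0.001]
contact_force: [-0.8, 1.1, 0.4]
gripper_width: 0.1
```

```bash
python3 - <<'E'
from h import *
s=read_state();print(s['joints'],s['position'],s['ee_rot'],s['clock'],s['gripper_width'])
np.save('s1.npy',s,allow_pickle=True)
snap('wrist','w1.png');snap('scene','scene1.png');snap('top','top1.png')
# wrist height estimate from start image pixel
for px in [(605,20),(590,60),(570,95)]:
    p,d=ray('scene',[px]); d=d[0]; t=((np.array([178,598])-p[:2])@d[:2])/(d[:2]@d[:2]); print(px,p+t*d)
E
```

```text
[ 6.20590591e-01  3.96590862e-01  2.34736160e-02  1.12425988e-03
 -1.19996066e+00  6.60885070e-01] [589.68780148 224.72133149 247.36793996] [ 9.89583581e-01 -1.43954026e-01 -4.59981315e-04  1.16793349e-03] 1.35 0.13808522888621233
(605, 20) [176.14051108 593.53752519 558.36558104]
(590, 60) [178.22342863 598.53091056 433.18320184]
(570, 95) [173.07441949 586.00050536 303.34991735]
```

View pics/w1.png

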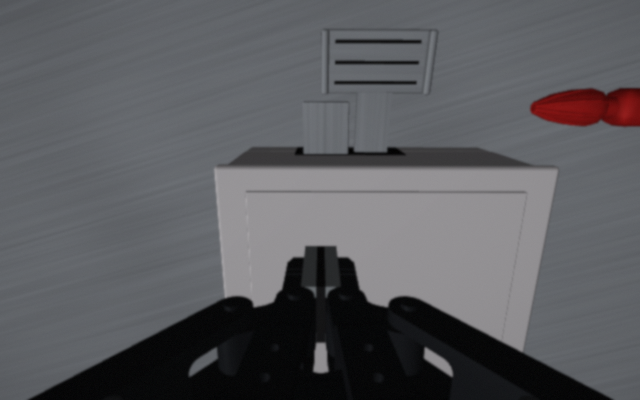

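View pics/scene1.png

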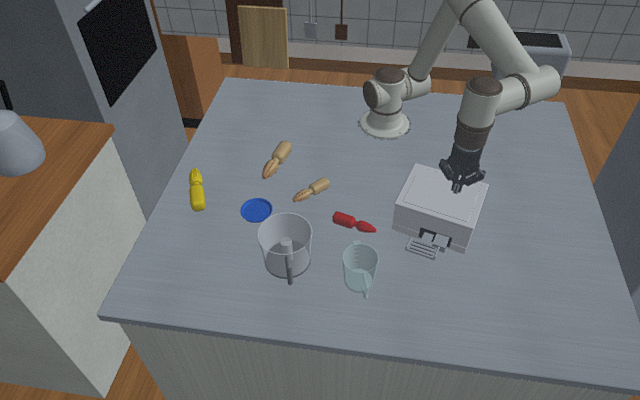

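The wrist view shows the foot plate at (380,62), the stem at (372,120) and the catch at (325,125). In the scene view the forearm ends to the +y side of the tool, at about (545,85). Next I check the arm's clearance over the lid once it stands up.

```bash
python3 - <<'E'
from h import *
for n in('top','scene'):
    im=cv2.imread(f'pics/{n}1.png'); c=im[150:400,100:400] if n=='top' else im[0:200,360:600]
    cv2.imwrite(f'pics/{n}1c.png',cv2.resize(c,None,fx=2.4 if n=='top' else 3,fy=2.4 if n=='top' else 3,interpolation=cv2.INTER_CUBIC))
E
```

```text
(no output)
```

View pics/top1c.png

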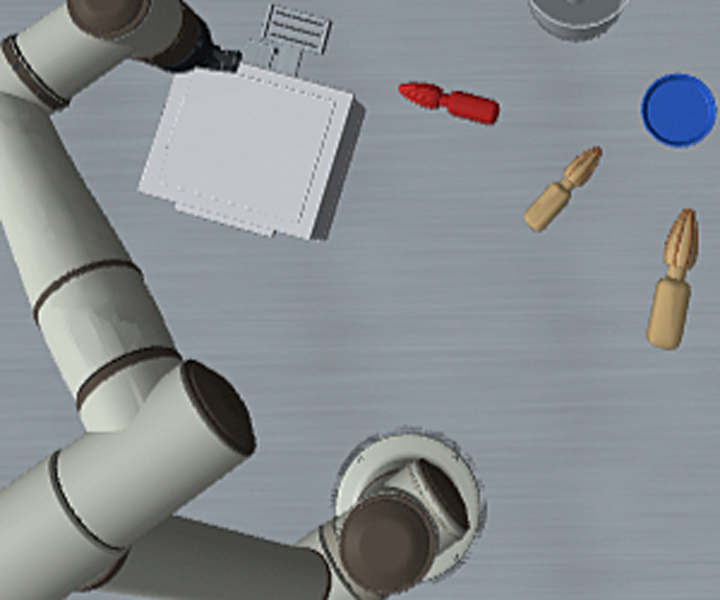

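View pics/scene1c.png

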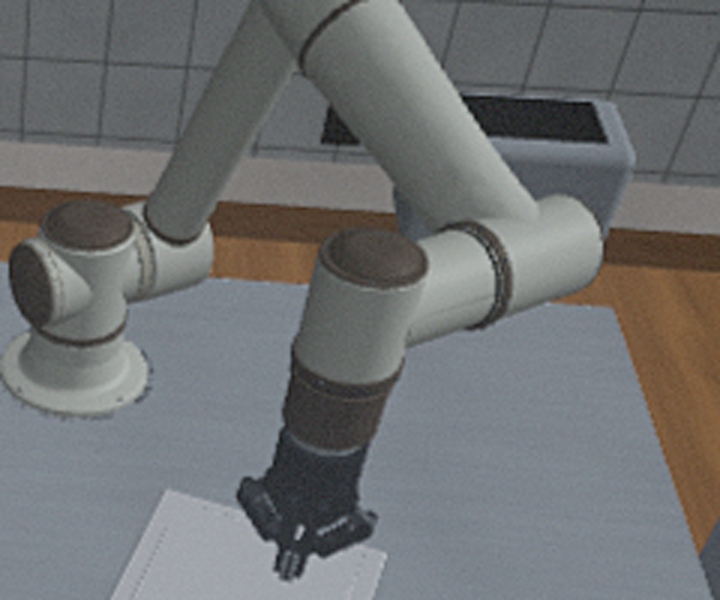

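```bash
python3 - <<'E'
from h import *
q=.6206;u=np.array([np.cos(q),np.sin(q)]);n=np.array([-u[1],u[0]])
def tr(a,b):
    p1,d1=ray('top',[a]);p2,d2=ray('scene',[b]);A=np.stack([d1[0],-d2[0]],1);t=np.linalg.lstsq(A,p2-p1,rcond=None)[0]
    x=p1+t[0]*d1[0];y=p2+t[1]*d2[0];m=(x+y)/2;return m.round(),np.linalg.norm(x-y).round(),'u,n',(m[:2]@u).round(),(m[:2]@n).round()
T=lambda x,y:(100+x/2.4,150+y/2.4); S=lambda x,y:(360+x/3,y/3)
print('wristcap',tr(T(110,5),S(375,260)))
print('forearm end',tr(T(25,85),S(560,240)))
print('base cap',tr(T(388,545),S(88,225)))
for z in(500,550,600,650,700):
  P=onz('top',[T(35,170),T(85,290),T(130,375),T(220,410)],z); print(z,[( (p[:2]@u).round(),(p[:2]@n).round()) for p in P])
E
```

```text
wristcap (array([586., 225., 569.]), np.float64(1.0), 'u,n', np.float64(608.0), np.float64(-158.0))
forearm end (array([517., 350., 545.]), np.float64(62.0), 'u,n', np.float64(624.0), np.float64(-16.0))
base cap (array([ -2.,  -0., 221.]), np.float64(4.0), 'u,n', np.float64(-2.0), np.float64(1.0))
500 [(np.float64(539.0), np.float64(11.0)), (np.float64(407.0), np.float64(36.0)), (np.float64(311.0), np.float64(46.0)), (np.float64(229.0), np.float64(-7.0))]
550 [(np.float64(522.0), np.float64(-5.0)), (np.float64(396.0), np.float64(20.0)), (np.float64(304.0), np.float64(30.0)), (np.float64(226.0), np.float64(-21.0))]
600 [(np.float64(505.0), np.float64(-20.0)), (np.float64(385.0), np.float64(4.0)), (np.float64(297.0), np.float64(13.0)), (np.float64(222.0), np.float64(-35.0))]
650 [(np.float64(489.0), np.float64(-35.0)), (np.float64(374.0), np.float64(-12.0)), (np.float64(290.0), np.float64(-4.0)), (np.float64(219.0), np.float64(-50.0))]
700 [(np.float64(472.0), np.float64(-50.0)), (np.float64(363.0), np.float64(-29.0)), (np.float64(283.0), np.float64(-20.0)), (np.float64(215.0), np.float64(-64.0))]
```

```bash
cat > clr.py <<'E'
from h import *
# caddy frame fit: f=front dir, y=caddy y
yaw=np.radians(-16.6); C=np.array([499,206.]); F=np.array([np.cos(yaw),np.sin(yaw)]); Y=np.array([F[1],-F[0]])
A2,D4,D1=543.,430.,165.; DW=262.
def arm(tcp):
    x,y,z=tcp; r=np.hypot(x,y); q1=np.arctan2(y,x)+np.arcsin(160/r); Rr=np.sqrt(r*r-160**2)
    h=z+DW-D1; L=np.hypot(Rr,h); a=np.arccos((A2**2+L*L-D4**2)/(2*A2*L)); el=np.arctan2(h,Rr)+a
    u=np.array([np.cos(q1),np.sin(q1)]);n=np.array([-u[1],u[0]])
    E=np.r_[u*A2*np.cos(el),D1+A2*np.sin(el)]; W=np.r_[u*Rr,z+DW]; T=np.r_[x,y,z+DW]
    return E,W,T,np.r_[n,0]
def lidpts(th,n=25):
    s=np.linspace(0,206,n);yy=np.linspace(-122,122,n)
    f=-103+s*np.cos(th); z=125+s*np.sin(th)
    P=[]
    for fi,zi in zip(f,z):
        for yi in yy: P.append(np.r_[C+fi*F+yi*Y,zi])
    return np.array(P)
def seg(P,a,b):
    d=b-a;t=np.clip((P-a)@d/(d@d),0,1);return np.linalg.norm(P-a-t[:,None]*d,axis=1).min()
def clear(tcp,th):
    E,W,T,n=arm(tcp); P=lidpts(th)
    tool=np.array(tcp,float)
    return dict(forearm=round(seg(P,E,W)-58),wrist=round(seg(P,W+n*50,T)-58),tool=round(seg(P,T,tool+[0,0,85])-50),grip=round(seg(P,tool+[0,0,60],tool+[0,0,-10])-48))
def fy(f,y,z): return np.r_[C+f*F+y*Y,z]
E
python3 - <<'E'
from clr import *
for df in(0,12):
  for y in(0,-40):
    for ph in (0,.05,.1,.14,.18,.22,.26,.28,.34):
        padz=34+110*np.sin(.2106-ph); fp=70+110*np.cos(.2106-ph)
        print(df,y,ph,clear(fy(fp+df,y,padz+17),5.6*ph))
E
```

```text
0 0 0 {'forearm': 153, 'wrist': 153, 'tool': 32, 'grip': 27}
0 0 0.05 {'forearm': 93, 'wrist': 91, 'tool': 34, 'grip': 51}
0 0 0.1 {'forearm': 33, 'wrist': 33, 'tool': 58, 'grip': 107}
0 0 0.14 {'forearm': 0, 'wrist': -5, 'tool': 87, 'grip': 156}
0 0 0.18 {'forearm': 1, 'wrist': -11, 'tool': 123, 'grip': 197}
0 0 0.22 {'forearm': 17, 'wrist': 20, 'tool': 165, 'grip': 224}
0 0 0.26 {'forearm': 42, 'wrist': 64, 'tool': 210, 'grip': 235}
0 0 0.28 {'forearm': 57, 'wrist': 85, 'tool': 232, 'grip': 236}
0 0 0.34 {'forearm': 114, 'wrist': 133, 'tool': 232, 'grip': 235}
0 -40 0 {'forearm': 155, 'wrist': 153, 'tool': 32, 'grip': 27}
0 -40 0.05 {'forearm': 97, 'wrist': 91, 'tool': 34, 'grip': 51}
0 -40 0.1 {'forearm': 38, 'wrist': 34, 'tool': 58, 'grip': 107}
0 -40 0.14 {'forearm': 5, 'wrist': 5, 'tool': 87, 'grip': 156}
0 -40 0.18 {'forearm': -2, 'wrist': 7, 'tool': 123, 'grip': 197}
0 -40 0.22 {'forearm': 12, 'wrist': 35, 'tool': 165, 'grip': 224}
0 -40 0.26 {'forearm': 37, 'wrist': 71, 'tool': 210, 'grip': 235}
0 -40 0.28 {'forearm': 52, 'wrist': 90, 'tool': 232, 'grip': 236}
0 -40 0.34 {'f
[... 526 characters left out ...]
rist': 98, 'tool': 244, 'grip': 248}
12 0 0.34 {'forearm': 120, 'wrist': 146, 'tool': 244, 'grip': 247}
12 -40 0 {'forearm': 155, 'wrist': 153, 'tool': 43, 'grip': 39}
12 -40 0.05 {'forearm': 95, 'wrist': 91, 'tool': 46, 'grip': 61}
12 -40 0.1 {'forearm': 38, 'wrist': 37, 'tool': 70, 'grip': 116}
12 -40 0.14 {'forearm': 11, 'wrist': 12, 'tool': 99, 'grip': 165}
12 -40 0.18 {'forearm': 7, 'wrist': 18, 'tool': 135, 'grip': 207}
12 -40 0.22 {'forearm': 20, 'wrist': 46, 'tool': 177, 'grip': 235}
12 -40 0.26 {'forearm': 44, 'wrist': 84, 'tool': 222, 'grip': 247}
12 -40 0.28 {'forearm': 59, 'wrist': 103, 'tool': 244, 'grip': 248}
12 -40 0.34 {'forearm': 114, 'wrist': 148, 'tool': 244, 'grip': 247}
```

```bash
python3 - <<'E'
from clr import *
q=.6206;n=np.array([-np.sin(q),np.cos(q)]);t=np.array([589.7,224.7])
S=lambda x,y:(360+x/3,y/3)
def zat(px,xy):
    p,d=ray('scene',[px]);d=d[0];k=((xy-p[:2])@d[:2])/(d[:2]@d[:2]);return (p+k*d).round(),
# point at tube silhouettes; lateral offset s along n
for s,pts in((45,[(415,240),(408,345)]),(110,[(492,222),(500,322)]),(190,[(585,200),(600,270)])):
    for c in pts: print(s,c,zat(S(*c),t+s*n))
for s in (0,45,110,160,200):
    print(s,(proj('scene',[np.r_[t+s*n,510.]])-[360,0])*3)
E
```

```text
45 (415, 240) (array([562., 257., 575.]),)
45 (408, 345) (array([567., 274., 479.]),)
110 (492, 222) (array([527., 320., 575.]),)
110 (500, 322) (array([537., 349., 489.]),)
190 (585, 200) (array([486., 397., 576.]),)
190 (600, 270) (array([497., 425., 520.]),)
0 [[357.07637285 325.89357042]]
45 [[400.85528368 310.68664421]]
110 [[462.29932483 289.34360524]]
160 [[508.18137856 273.4061369 ]]
200 [[544.05518295 260.94510747]]
```

```bash
sed -i 's/A2,D4,D1=.*/A2,D4,D1=555.,425.,168.; DW=280./; s/-58),wrist/-53),wrist/; s/+n\*50,T)-58/+n*50,T)-47/' clr.py
python3 - <<'E'
from clr import *
for df in(0,14):
  for y in(0,-40):
    for ph in (0,.1,.14,.18,.22,.28):
        padz=34+110*np.sin(.2106-ph); fp=70+110*np.cos(.2106-ph)
        print(df,y,ph,clear(fy(fp+df,y,padz+17),5.6*ph))
print('place')
for f in(0,20,40):
  for y in(-40,0,40,70):
    for z in (50,80,120): print(f,y,z,clear(fy(f,y,z),1.55))
# measure pad from w1
s=np.load('s1.npy',allow_pickle=True).item()
P=onz('wrist',[(323,30),(437,30),(326,94),(430,94)],57,s); print(P.round(1),P.mean(0))
for z,pts in((129,[(216,168),(557,168)]),(30,[(303,150),(350,150)]),(56,[(303,102),(349,102),(305,150),(347,150)])):
    print(z,onz('wrist',pts,z,s).round(1))
E
```

```text
0 0 0 {'forearm': 176, 'wrist': 182, 'tool': 32, 'grip': 27}
0 0 0.1 {'forearm': 56, 'wrist': 62, 'tool': 58, 'grip': 107}
0 0 0.14 {'forearm': 21, 'wrist': 23, 'tool': 87, 'grip': 156}
0 0 0.18 {'forearm': 18, 'wrist': 9, 'tool': 123, 'grip': 197}
0 0 0.22 {'forearm': 33, 'wrist': 32, 'tool': 165, 'grip': 224}
0 0 0.28 {'forearm': 74, 'wrist': 95, 'tool': 232, 'grip': 236}
0 -40 0 {'forearm': 178, 'wrist': 182, 'tool': 32, 'grip': 27}
0 -40 0.1 {'forearm': 60, 'wrist': 63, 'tool': 58, 'grip': 107}
0 -40 0.14 {'forearm': 25, 'wrist': 31, 'tool': 87, 'grip': 156}
0 -40 0.18 {'forearm': 17, 'wrist': 25, 'tool': 123, 'grip': 197}
0 -40 0.22 {'forearm': 29, 'wrist': 46, 'tool': 165, 'grip': 224}
0 -40 0.28 {'forearm': 69, 'wrist': 101, 'tool': 232, 'grip': 236}
14 0 0 {'forearm': 176, 'wrist': 182, 'tool': 45, 'grip': 41}
14 0 0.1 {'forearm': 57, 'wrist': 62, 'tool': 72, 'grip': 117}
14 0 0.14 {'forearm': 28, 'wrist': 28, 'tool': 101, 'grip': 166}
14 0 0.18 {'forearm': 29, 'wrist': 20, 'tool': 137, 'grip': 209}
14 0 0.22 {'forearm': 43, 'wrist': 47, 'tool': 179, 'grip': 237}
14 0 0.28 {'
[... 2342 characters left out ...]
'grip': 94}
40 40 50 {'forearm': -39, 'wrist': -43, 'tool': 89, 'grip': 96}
40 40 80 {'forearm': -20, 'wrist': -18, 'tool': 89, 'grip': 95}
40 40 120 {'forearm': 18, 'wrist': 22, 'tool': 89, 'grip': 94}
40 70 50 {'forearm': -36, 'wrist': -44, 'tool': 89, 'grip': 96}
40 70 80 {'forearm': -18, 'wrist': -18, 'tool': 89, 'grip': 95}
40 70 120 {'forearm': 19, 'wrist': 22, 'tool': 89, 'grip': 94}
[[706.1 187.4  57. ]
 [679.8  98.5  57. ]
 [657.6 199.   57. ]
 [632.4 114.   57. ]] [668.97079359 149.721795    57.        ]
129 [[632.  287.7 129. ]
 [564.3  59.3 129. ]]
30 [[614.  234.4  30. ]
 [601.1 190.9  30. ]]
56 [[656.9 219.8  56. ]
 [645.6 181.9  56. ]
 [616.9 230.4  56. ]
 [606.2 194.4  56. ]]
```

Call:
{"method": "jog_arm", "body": {"increments": [[0.055,0.0135,0,0],[0.111,0.027,0,0],[0.111,0.027,0.05,0],[0.111,0.027,0.1,0],[0.111,0.027,0.14,0],[0.111,0.027,0.16,0],[0.111,0.027,0.16,0]], "hand": -1}}

```text
clock: 2.38
position: [686.1, 166.0, 84.0]
ee_rot: [0.989, -0.146, -0.003, 0.003]
contact_force: [-0.1, -0.4, 0.3]
gripper_width: 0.2
```

```bash
sed -i 's/^yaw=.*; F=/yaw=np.radians(-16.5); C=np.array([499.3,202.4]); F=/' clr.py
python3 - <<'E'
from clr import *
s=read_state();p=s['position'];print(s['joints'],p,s['contact_force']);d=p[:2]-C;print('f,y',d@F,d@Y)
q1,q2,q3=s['joints'][:3];r=np.hypot(*p[:2]);print('R',np.sqrt(r*r-160**2), A2*np.sin(q2)+D4*np.cos(q3-q2),'z',D1+A2*np.cos(q2)+D4*np.sin(q3-q2)-DW)
a=snap('scene','scene2.png');snap('wrist','w2.png')
cv2.imwrite('pics/scene2c.png',cv2.resize(cv2.imread('pics/scene2.png')[60:280,340:600],None,fx=2.7,fy=2.7,interpolation=cv2.INTER_CUBIC))
E
```

```text
[ 0.46618843  0.65738774  0.04274072  0.00132946 -0.96472606  0.81162792] [686.09994097 165.99895045  84.01441758] [-0.07680891 -0.40727655  0.25842355]
f,y 189.44592650984933 -18.15200495176509
R 687.523658177036 686.3486040295231 z 82.24826525489789
```

View pics/scene2c.png

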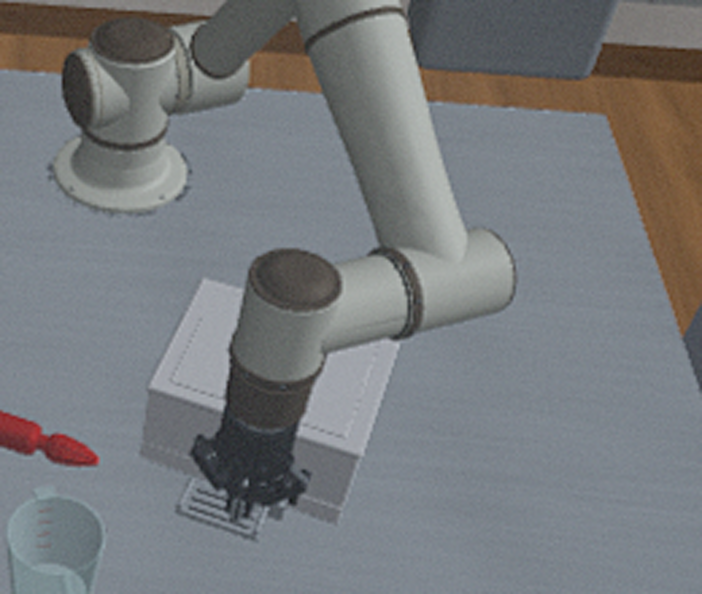

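View pics/w2.png

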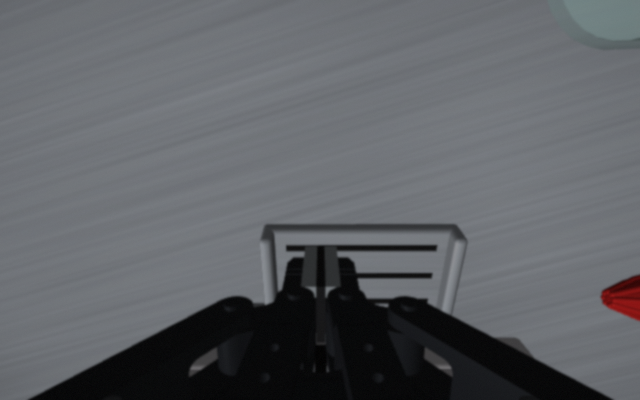

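Call:
{"method": "jog_arm", "body": {"increments": [[0.0,0.0,0.006,0],[0,0,0.012,0],[0,0,0.018,0],[0,0,0.024,0],[0,0,0.024,0]], "hand": -1}}

```text
clock: 3.1
position: [689.4, 166.5, 64.5]
ee_rot: [0.989, -0.145, 0.001, 0.001]
contact_force: [0.1, 0.4, 5.3]
gripper_width: -0.4
```

```bash

python3 - <<'E'
from clr import *
s=read_state();p=s['position'];print(p,s['contact_force']);d=p[:2]-C;print('f,y',d@F,d@Y)
snap('scene','scene3.png')
cv2.imwrite('pics/scene3c.png',cv2.resize(cv2.imread('pics/scene3.png')[60:280,340:600],None,fx=2.7,fy=2.7,interpolation=cv2.INTER_CUBIC))
E
```

```text
[689.44344687 166.49987032  64.4532808 ] [0.14339505 0.3987689  5.30652137]
f,y 192.5094770160512 -19.58190378503643
```

View pics/scene3c.png

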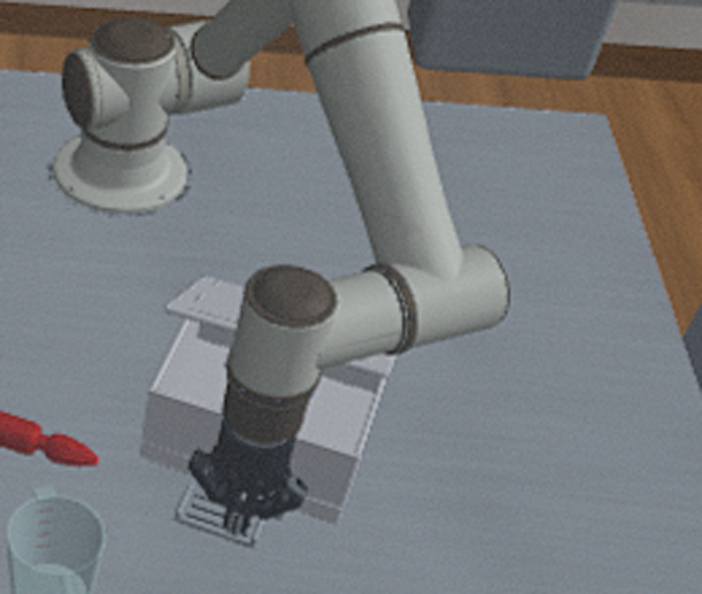

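The lid is about 0.5 rad up and clear of the arm, with 5.3 N on the pedal, so I continue down.

Call:
{"method": "jog_arm", "body": {"increments": [[0.0,0.0,0.006,0],[0,0,0.012,0],[0,0,0.018,0],[0,0,0.024,0],[0,0,0.029,0],[0,0,0.031,0],[0,0,0.031,0]], "hand": -1}}

```text
clock: 4.03
position: [689.2, 166.6, 34.5]
ee_rot: [0.989, -0.145, 0.001, 0.001]
contact_force: [-1.7, -0.0, 7.7]
gripper_width: -0.2
```

```bash

python3 - <<'E'
from clr import *
s=read_state();p=s['position'];print(p,s['contact_force']);d=p[:2]-C;print('f,y',d@F,d@Y)
snap('scene','scene4.png')
cv2.imwrite('pics/scene4c.png',cv2.resize(cv2.imread('pics/scene4.png')[60:280,340:600],None,fx=2.7,fy=2.7,interpolation=cv2.INTER_CUBIC))
E
```

```text
[689.15485636 166.6401157   34.47918439] [-1.70550592 -0.0373022   7.71694924]
f,y 192.19293890969544 -19.634409686836996
```

View pics/scene4c.png

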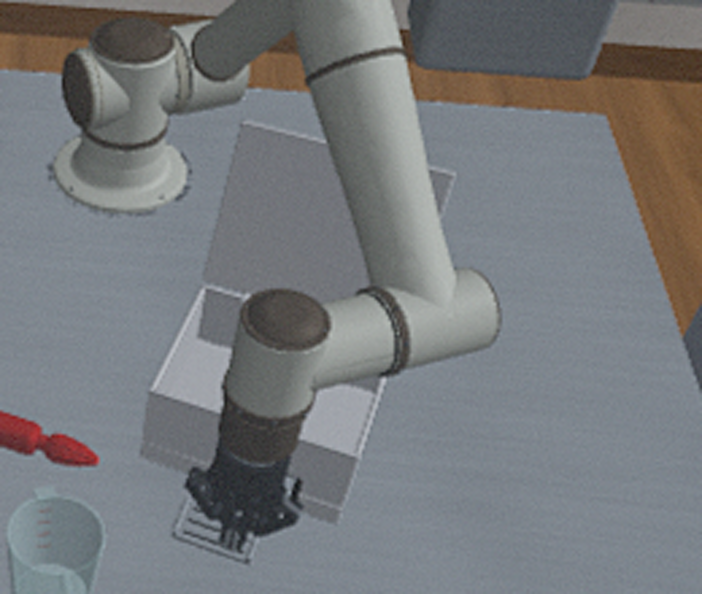

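Call:
{"method": "jog_arm", "body": {"increments": [[0.0,0.0,0.002,0],[0,-0.008,0.002,0],[0,-0.016,0.002,0],[0,-0.024,0.002,0],[0,-0.032,0.002,0],[0,-0.04,0.002,0],[0,-0.044,0.002,0],[0,-0.047,0.002,0],[0,-0.047,0.002,0]], "hand": -1}}

```text
clock: 5.2
position: [702.3, 209.4, 33.8]
ee_rot: [0.989, -0.145, 0.0, 0.003]
contact_force: [-0.9, -5.9, 9.7]
gripper_width: 0.2
```

```bash

python3 - <<'E'
from clr import *
s=read_state();p=s['position'];print(p,s['contact_force']);d=p[:2]-C;print('f,y',d@F,d@Y)
snap('scene','scene5.png');snap('wrist','w5.png')
cv2.imwrite('pics/scene5c.png',cv2.resize(cv2.imread('pics/scene5.png')[60:280,340:600],None,fx=2.7,fy=2.7,interpolation=cv2.INTER_CUBIC))
E
```

```text
[702.33836527 209.38419444  33.81854078] [-0.85853049 -5.93671065  9.65518404]
f,y 192.69357315977462 -64.36259476181456
```

View pics/scene5c.png

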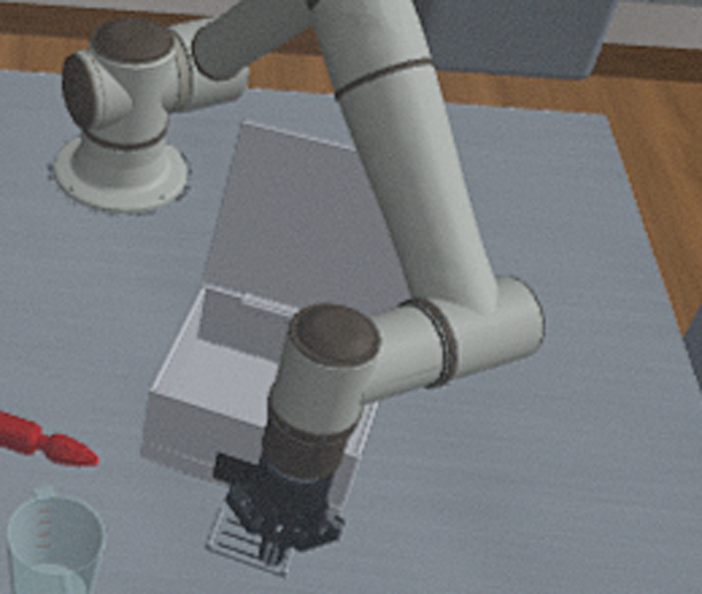

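View pics/w5.png

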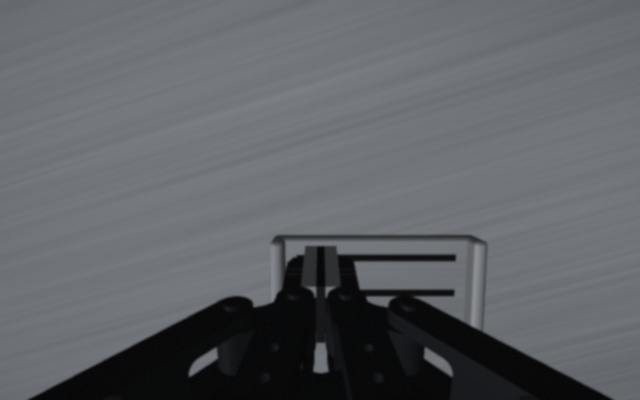

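```bash
python3 - <<'E'
from clr import *
s=read_state()
P=onz('wrist',[(272,240),(487,241)],27,s)[:,:2]-C;print(P@F,P@Y,(P@Y).mean())
E
```

```text
[208.29840696 207.48976202] [-83.38321387   3.47184424] -39.95568481602679
```

Call:
{"method": "jog_arm", "body": {"increments": [[0.0,0.001,-0.002,0],[0,0.002,-0.006,0],[0,0.002,-0.012,0],[0,0.002,-0.02,0],[0,0.002,-0.04,0],[0,0.002,-0.08,0]], "hand": -1}}

```text
clock: 6.05
position: [700.6, 207.6, 113.3]
ee_rot: [0.989, -0.145, -0.002, 0.004]
contact_force: [0.5, -0.0, 0.6]
gripper_width: 0.2
```

```bash

python3 - <<'E'
from clr import *
s=read_state();p=s['position'];print(p,s['contact_force']);
snap('scene','scene6.png');snap('wrist','w6.png')
cv2.imwrite('pics/scene6c.png',cv2.resize(cv2.imread('pics/scene6.png')[60:280,340:600],None,fx=2.7,fy=2.7,interpolation=cv2.INTER_CUBIC))
E
```

```text
[700.59001828 207.61871045 113.31316524] [ 0.48004033 -0.00289762  0.56823363]
```

View pics/scene6c.png

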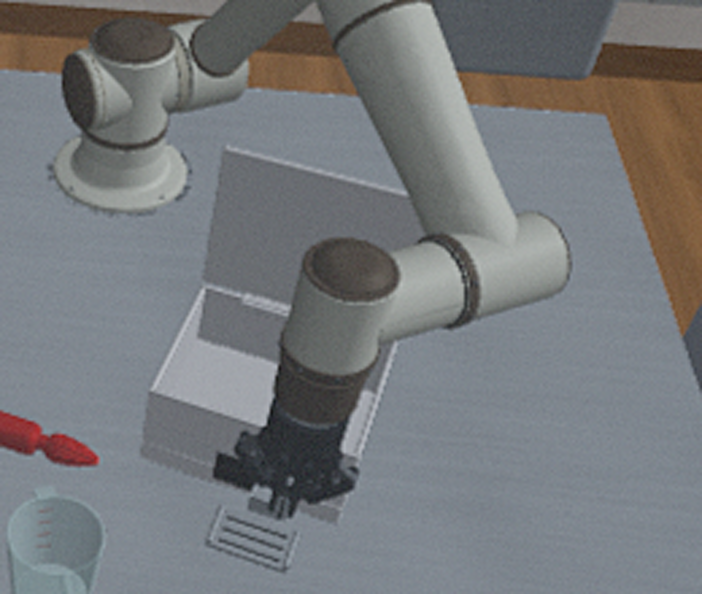

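View pics/w6.png

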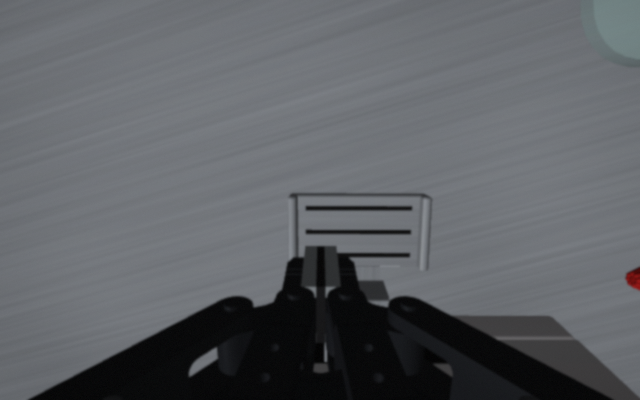

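Call:
{"method": "jog_arm", "body": {"increments": [[0,0.0,-0.06,0],[0,0.01,-0.12,0],[-0.019,0.06,-0.12,3],[-0.038,0.12,-0.12,6],[-0.057,0.18,-0.12,10],[-0.076,0.24,-0.12,14],[-0.095,0.3,-0.12,18],[-0.114,0.36,-0.12,22],[-0.133,0.42,-0.12,26],[-0.151,0.476,-0.12,26.3]], "hand": 1}}

```text
clock: 7.4
position: [421.5, -204.8, 240.2]
ee_rot: [0.931, -0.366, 0.006, -0.001]
contact_force: [1.2, -0.7, 0.2]
gripper_width: 85.4
```

Call:
{"method": "jog_arm", "body": {"increments": [[0,0,0,0],[0,0,0,0]]}}

```text
clock: 7.65
position: [421.6, -204.9, 241.0]
ee_rot: [0.931, -0.366, 0.007, -0.001]
contact_force: [0.6, 0.7, -0.3]
gripper_width: 85.4
```

```bash

python3 - <<'E'
from clr import *
s=read_state();p=s['position'];print(p,s['contact_force'],s['clock'],s['joints'],R.from_quat(s['ee_rot']).as_matrix().round(3),s['gripper_width']);
im=snap('wrist','w7.png');snap('scene','scene7.png')
hsv=cv2.cvtColor(im,cv2.COLOR_RGB2HSV)
m=cv2.inRange(hsv,(8,60,60),(25,220,255)); m=cv2.morphologyEx(m,cv2.MORPH_CLOSE,np.ones((9,9)))
cs,_=cv2.findContours(m,0,2)
for c in cs:
    if cv2.contourArea(c)<300: continue
    r=cv2.minAreaRect(c);b=onz('wrist',cv2.boxPoints(r),18,s)[:,:2]
    print(r,b.round().tolist(),b.mean(0).round(1))
E
```

```text
[ 421.59046788 -204.9486715   241.04200891] [ 0.59427272  0.70694005 -0.27233834] 7.65 [-0.10395201  0.11570503 -0.37878612  0.00120805 -1.06205212  0.92475003] [[ 0.732 -0.681  0.014]
 [-0.681 -0.732 -0.003]
 [ 0.012 -0.008 -1.   ]] 85.35543878347025
((325.5, 140.0), (156.0, 35.0), 90.0) [[506.0, -266.0], [484.0, -290.0], [372.0, -188.0], [396.0, -162.0]] [ 439.5 -226.5]
((537.3362426757812, 132.78448486328125), (205.75717163085938, 63.02709197998047), 66.80140686035156) [[414.0, -379.0], [396.0, -430.0], [190.0, -390.0], [207.0, -331.0]] [ 301.7 -382.5]
```

View pics/w7.png

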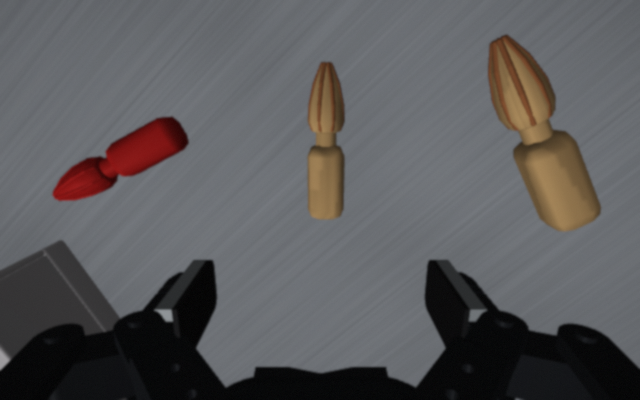

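View pics/scene7.png

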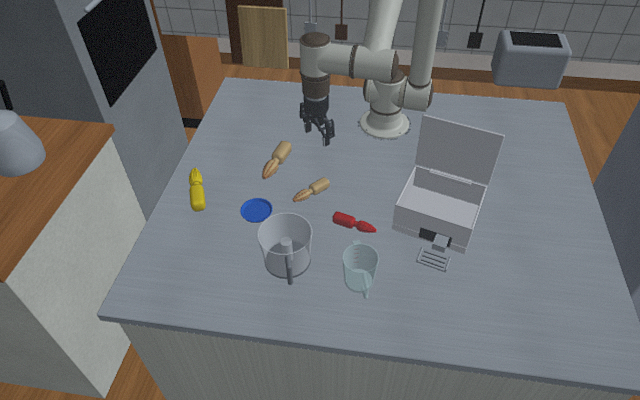

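Call:
{"method": "jog_arm", "body": {"increments": [[-0.003,0.003,0.05,0],[-0.006,0.005,0.1,0],[-0.006,0.005,0.13,0],[-0.006,0.005,0.15,0],[-0.006,0.005,0.15,0]]}}

```text
clock: 8.38
position: [416.2, -203.0, 89.1]
ee_rot: [0.931, -0.364, 0.005, -0.001]
contact_force: [-0.3, 0.8, 0.9]
gripper_width: 85.1
```

```bash

python3 - <<'E'
from clr import *
s=read_state();p=s['position'];print(p,R.from_quat(s['ee_rot']).as_matrix().round(3));
im=snap('wrist','w8.png')
E
```

```text
[ 416.24100571 -202.96479175   89.08996794] [[ 0.735 -0.678  0.009]
 [-0.678 -0.735 -0.002]
 [ 0.008 -0.005 -1.   ]]
```

View pics/w8.png

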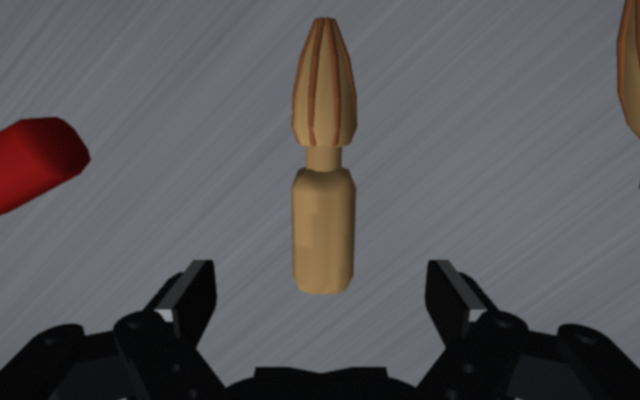

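Call:
{"method": "jog_arm", "body": {"increments": [[0,0.001,0.03,0],[0,0.001,0.055,0],[0,0.001,0.063,0],[0,0.001,0.063,0]]}}

```text
clock: 8.93
position: [417.9, -204.1, 27.8]
ee_rot: [0.932, -0.364, 0.006, -0.001]
contact_force: [-0.2, 1.1, -0.1]
gripper_width: 85.5
```

Call:
{"method": "jog_arm", "body": {"increments": [[0,0,0,0],[0,0,0,0],[0,0,0,0],[0,0,0,0],[0,0,0,0],[0,0,0,0]], "hand": -1}}

```text
clock: 9.68
position: [418.5, -204.1, 28.6]
ee_rot: [0.932, -0.363, 0.007, -0.001]
contact_force: [-0.9, 0.4, 6.1]
gripper_width: 35.1
```

Call:
{"method": "jog_arm", "body": {"increments": [[0,0,-0.02,0],[0,0,-0.05,0],[0,0,-0.1,0],[0,0,-0.15,0],[0,0,-0.2,0],[0,0,-0.24,0],[0,0,-0.24,0]]}}

```text
clock: 10.55
position: [416.4, -203.7, 272.1]
ee_rot: [0.932, -0.363, 0.011, -0.002]
contact_force: [-0.5, 0.1, -1.1]
gripper_width: 35.1
```

```bash

python3 - <<'E'
from clr import *
s=read_state();p=s['position'];print(p,R.from_quat(s['ee_rot']).as_matrix().round(3),s['gripper_width'],s['joints'],s['contact_force']);
im=snap('wrist','w9.png')
t=fy(10,-30,p[2]);d=np.array(t)-p;M=R.from_quat(s['ee_rot']).as_matrix();print(t,M.T@d)
E
```

```text
[ 416.40138699 -203.73032235  272.05794124] [[ 0.736 -0.677  0.022]
 [-0.677 -0.736 -0.004]
 [ 0.019 -0.012 -1.   ]] 35.07638233710502 [-0.10179846  0.07646113 -0.34221867  0.00220677 -1.12971626  0.92780607] [-0.49274775  0.08446074 -1.14957245]
[517.40865769 228.3244386  272.05794124] [-218.23863973 -386.32309008    0.38909049]
```

View pics/w9.png

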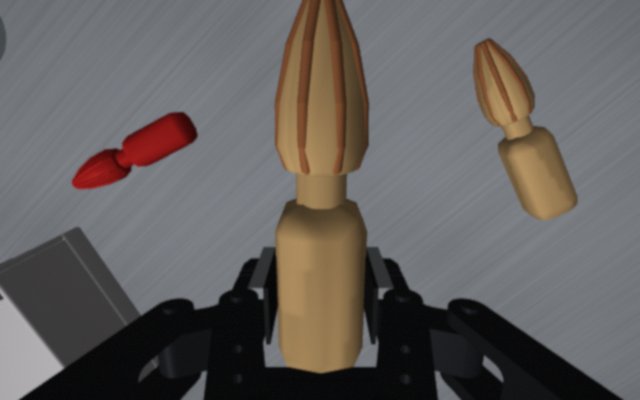

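Call:
{"method": "jog_arm", "body": {"increments": [[-0.022,-0.039,0,6],[-0.044,-0.077,0,13],[-0.066,-0.116,0,20],[-0.088,-0.155,0,27],[-0.11,-0.193,0,34],[-0.132,-0.232,0,41],[-0.153,-0.27,0,48],[-0.175,-0.309,0,55],[-0.2,-0.355,0,62],[-0.218,-0.386,0,63.6]]}}

```text
clock: 11.85
position: [515.8, 229.9, 267.7]
ee_rot: [-0.6, 0.8, -0.006, 0.004]
contact_force: [-0.2, -0.9, -0.8]
gripper_width: 34.9
```

Call:
{"method": "jog_arm", "body": {"increments": [[0,0,0,0],[0,0,0,0]]}}

```text
clock: 12.1
position: [514.9, 229.3, 265.8]
ee_rot: [-0.6, 0.8, -0.006, 0.002]
contact_force: [0.0, 0.1, -0.9]
gripper_width: 34.9
```

```bash

python3 - <<'E'
from clr import *
s=read_state();p=s['position'];M=R.from_quat(s['ee_rot']).as_matrix();print(p,M.round(3),s['gripper_width'],s['joints'][:3],s['contact_force']);
d=p[:2]-C;print('f,y',d@F,d@Y)
im=snap('wrist','w10.png');snap('scene','scene10.png')
t=fy(10,-30,p[2]);print(M.T@(t-p))
cv2.imwrite('pics/scene10c.png',cv2.resize(cv2.imread('pics/scene10.png')[0:270,340:600],None,fx=2.2,fy=2.2,interpolation=cv2.INTER_CUBIC))
for z in(170,140,125,115,105): print(z,clear(fy(10,-30,z),1.55),clear(fy(10,-30,z),1.6))
E
```

```text
[514.86427741 229.28485876 265.75862182] [[-0.28  -0.96   0.01 ]
 [-0.96   0.28  -0.007]
 [ 0.004 -0.012 -1.   ]] 34.94555732332714 [ 0.71269425  0.26526668 -0.12697625] [ 2.64632628e-04  1.39417007e-01 -9.22657348e-01]
f,y 7.2876239118441255 -30.198226759084555
[ 0.2088103  -2.7113856   0.03262345]
170 {'forearm': 69, 'wrist': 72, 'tool': 59, 'grip': 63} {'forearm': 67, 'wrist': 72, 'tool': 67, 'grip': 66}
140 {'forearm': 40, 'wrist': 42, 'tool': 59, 'grip': 63} {'forearm': 37, 'wrist': 42, 'tool': 66, 'grip': 65}
125 {'forearm': 25, 'wrist': 27, 'tool': 59, 'grip': 64} {'forearm': 23, 'wrist': 27, 'tool': 66, 'grip': 65}
115 {'forearm': 16, 'wrist': 17, 'tool': 59, 'grip': 64} {'forearm': 13, 'wrist': 17, 'tool': 65, 'grip': 65}
105 {'forearm': 7, 'wrist': 7, 'tool': 59, 'grip': 64} {'forearm': 3, 'wrist': 7, 'tool': 65, 'grip': 65}
```

View pics/scene10c.png

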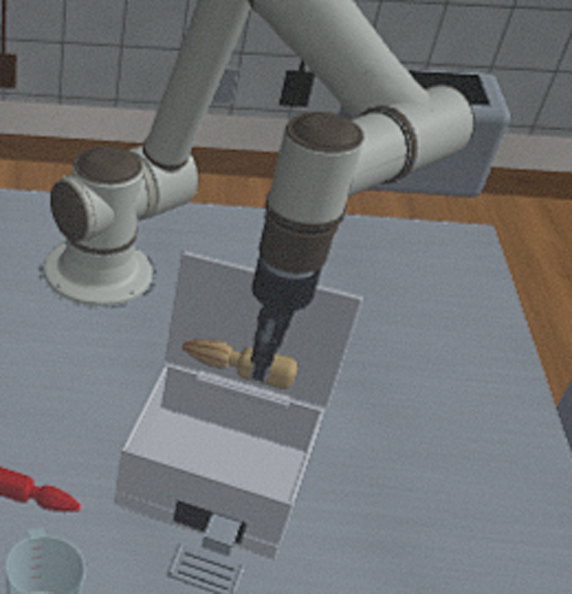

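View pics/w10.png

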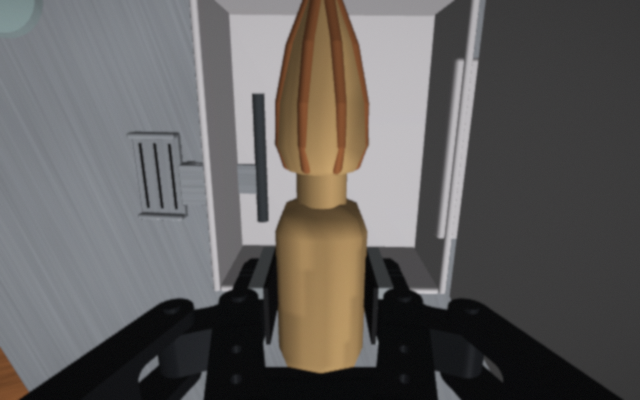

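Call:
{"method": "jog_arm", "body": {"increments": [[0,-0.003,0.04,0],[0,-0.003,0.08,0],[0,-0.003,0.105,0],[0,-0.003,0.12,0],[0,-0.003,0.12,0]]}}

```text
clock: 12.82
position: [519.4, 226.5, 146.6]
ee_rot: [-0.599, 0.801, -0.006, 0.002]
contact_force: [0.3, -0.2, -0.2]
gripper_width: 35.0
```

```bash

python3 - <<'E'
from clr import *
s=read_state();p=s['position'];print(p,s['contact_force']);
d=p[:2]-C;print('f,y',d@F,d@Y)
snap('scene','scene11.png');snap('top','top11.png')
cv2.imwrite('pics/scene11c.png',cv2.resize(cv2.imread('pics/scene11.png')[20:240,360:580],None,fx=2.7,fy=2.7,interpolation=cv2.INTER_CUBIC))
E
```

```text
[519.3786218  226.47304901 146.59471497] [ 0.27484006 -0.22119088 -0.186933  ]
f,y 12.414663521512553 -28.7843511573673
```

View pics/scene11c.png

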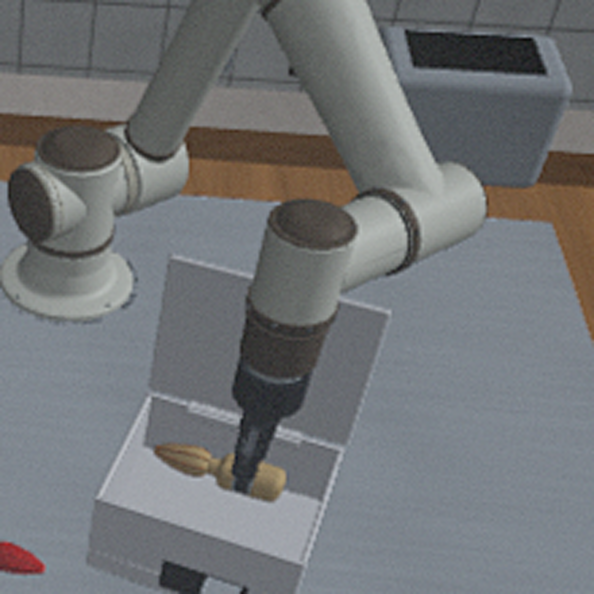

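View pics/top11.png

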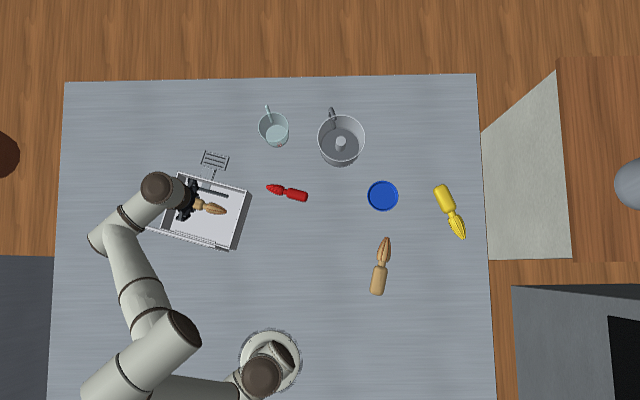

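Call:
{"method": "jog_arm", "body": {"increments": [[0,0,0.01,0],[0,0,0.02,0],[0,0,0.027,0],[0,0,0.027,0]]}}

```text
clock: 13.42
position: [520.3, 227.0, 120.3]
ee_rot: [-0.599, 0.8, -0.006, 0.003]
contact_force: [0.6, -0.1, -1.4]
gripper_width: 35.0
```

```bash

python3 - <<'E'
from clr import *
s=read_state();p=s['position'];print(p,s['contact_force'],clear(p,1.55));
snap('scene','scene12.png')
cv2.imwrite('pics/scene12c.png',cv2.resize(cv2.imread('pics/scene12.png')[20:240,360:580],None,fx=2.7,fy=2.7,interpolation=cv2.INTER_CUBIC))
E
```

```text
[520.30878037 226.99840477 120.33296214] [ 0.56018385 -0.06382953 -1.42220584] {'forearm': 20, 'wrist': 22, 'tool': 62, 'grip': 67}
```

View pics/scene12c.png

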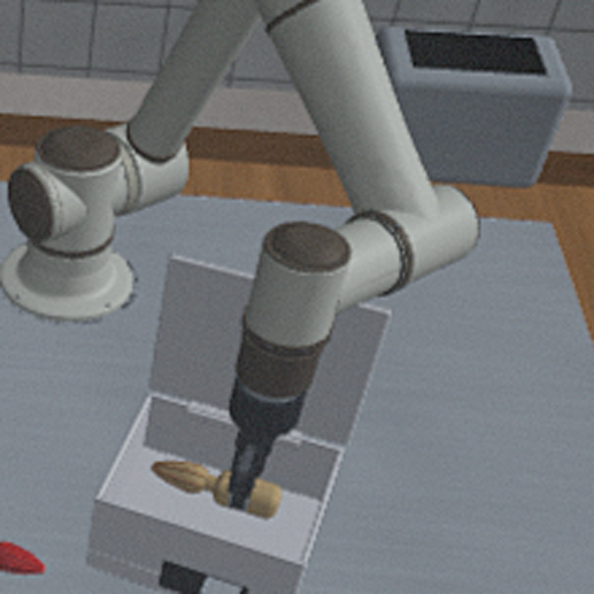

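Call:
{"method": "jog_arm", "body": {"increments": [[0,0,0,0],[0,0,0,0],[0,0,0,0],[0,0,0,0],[0,0,0,0]], "hand": 0.4}}

```text
clock: 14.1
position: [520.6, 227.2, 120.9]
ee_rot: [-0.6, 0.8, -0.006, 0.004]
contact_force: [-0.1, -0.4, 0.5]
gripper_width: 60.0
```

Call:
{"method": "jog_arm", "body": {"increments": [[0,0,-0.04,0],[0,0,-0.09,0],[0,0,-0.13,0],[0,0,-0.13,0]]}}

```text
clock: 14.6
position: [520.4, 228.9, 255.1]
ee_rot: [-0.6, 0.8, -0.006, 0.008]
contact_force: [0.3, -0.6, -0.3]
gripper_width: 59.7
```

```bash

python3 - <<'E'
from clr import *
s=read_state();p=s['position'];M=R.from_quat(s['ee_rot']).as_matrix();print(p,s['contact_force'],s['gripper_width'],s['joints']);
snap('scene','scene13.png');im=snap('wrist','w13.png')
hsv=cv2.cvtColor(im,cv2.COLOR_RGB2HSV)
m=cv2.inRange(hsv,(8,60,60),(25,220,255)); m=cv2.morphologyEx(m,cv2.MORPH_CLOSE,np.ones((9,9)))
cs,_=cv2.findContours(m,0,2)
for c in cs:
    if cv2.contourArea(c)<300: continue
    r=cv2.minAreaRect(c);b=onz('wrist',cv2.boxPoints(r),48,s)[:,:2]-C
    print(r,(b@F).round(),(b@Y).round())
t=fy(191,-20,p[2]);print(M.T@(t-p))
cv2.imwrite('pics/scene13c.png',cv2.resize(cv2.imread('pics/scene13.png')[20:240,360:580],None,fx=2.7,fy=2.7,interpolation=cv2.INTER_CUBIC))
E
```

```text
[520.41233051 228.93719193 255.10401375] [ 0.33699445 -0.56480942 -0.33281405] 59.69781011020914 [ 0.70649518  0.27510215 -0.14169872  0.01536688 -1.13860799 -0.99728089]
((9.5, 377.5), (19.0, 43.0), 0.0) [400. 384. 362. 377.] [-312. -250. -249. -312.]
((320.4999694824219, 139.99998474121094), (36.99999237060547, 163.99996948242188), 0.0) [34. 33.  0. -3.] [-82.  71.  71. -81.]
[  12.07792519 -178.21717144    3.52413617]
```

View pics/scene13c.png

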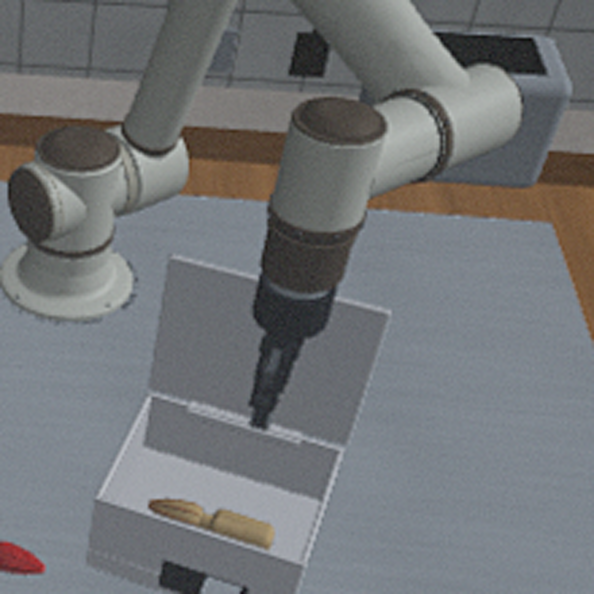

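View pics/w13.png

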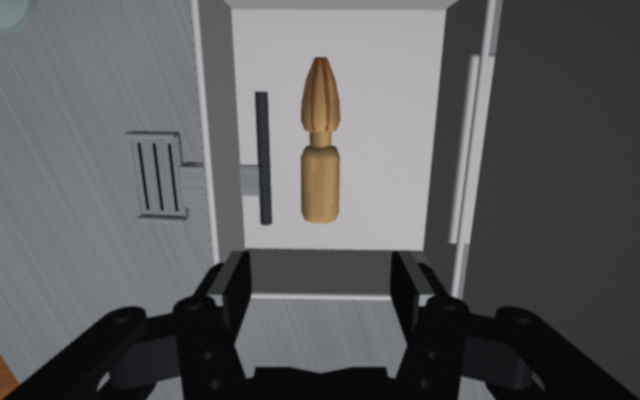

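Call:
{"method": "jog_arm", "body": {"increments": [[0,-0.02,0,-10],[0.002,-0.04,0,-20],[0.004,-0.06,0,-30],[0.006,-0.085,0,-40],[0.008,-0.11,0,-50],[0.01,-0.135,0,-60],[0.012,-0.16,0,-70],[0.012,-0.178,0,-80],[0.012,-0.178,0,-90],[0.012,-0.178,0,-90]], "hand": -1}}

```text
clock: 15.95
position: [685.5, 165.9, 251.0]
ee_rot: [0.99, -0.143, 0.005, 0.002]
contact_force: [-0.3, -0.1, 0.3]
gripper_width: 0.3
```

```bash

python3 - <<'E'
from clr import *
s=read_state();p=s['position'];M=R.from_quat(s['ee_rot']).as_matrix();print(p,M.round(3),s['gripper_width'],s['clock']);
t=fy(191,-20,70);print(M.T@(t-p))
E
```

```text
[685.52755255 165.92064663 250.99860612] [[ 0.959 -0.284  0.01 ]
 [-0.284 -0.959 -0.006]
 [ 0.011  0.003 -1.   ]] 0.2556921091397106 15.95
[ 6.88887372e-02 -2.68155044e+00  1.81002704e+02]
```

Call:
{"method": "jog_arm", "body": {"increments": [[0,-0.003,0.05,0],[0,-0.003,0.1,0],[0,-0.003,0.15,0],[0,-0.003,0.175,0],[0,-0.003,0.181,0],[0,-0.003,0.181,0]]}}

```text
clock: 16.7
position: [688.4, 167.8, 70.3]
ee_rot: [0.99, -0.144, 0.005, 0.002]
contact_force: [0.2, -0.4, -1.4]
gripper_width: 0.2
```

```bash

python3 - <<'E'
from clr import *
s=read_state();p=s['position'];M=R.from_quat(s['ee_rot']).as_matrix();print(p,s['contact_force']);d=p[:2]-C;print('f,y',d@F,d@Y,clear(p,1.55))
snap('wrist','w14.png')
E
```

```text
[688.35276819 167.83855952  70.28087632] [ 0.23028267 -0.41248164 -1.41622051]
f,y 191.08350450814604 -20.55569592678698 {'forearm': 88, 'wrist': 109, 'tool': 240, 'grip': 246}
```

View pics/w14.png

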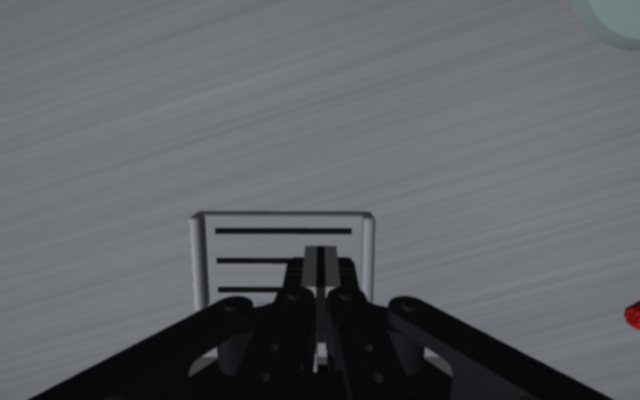

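Call:
{"method": "jog_arm", "body": {"increments": [[0,0,0.012,0],[0,0,0.022,0],[0,0,0.03,0],[0,0,0.036,0],[0,0,0.038,0],[0,0,0.038,0]]}}

```text
clock: 17.5
position: [689.2, 168.0, 34.7]
ee_rot: [0.99, -0.143, 0.006, 0.002]
contact_force: [-2.4, 0.7, 6.8]
gripper_width: -0.1
```

```bash

python3 - <<'E'
from clr import *
s=read_state();p=s['position'];print(p,s['contact_force']);d=p[:2]-C;print('f,y',d@F,d@Y)
snap('scene','scene15.png');snap('wrist','w15.png')
cv2.imwrite('pics/scene15c.png',cv2.resize(cv2.imread('pics/scene15.png')[60:280,340:600],None,fx=2.7,fy=2.7,interpolation=cv2.INTER_CUBIC))
E
```

```text
[689.15026266 168.0086491   34.65941178] [-2.44856104  0.68347679  6.76150226]
f,y 191.79984989468477 -20.945281838130338
```

View pics/scene15c.png

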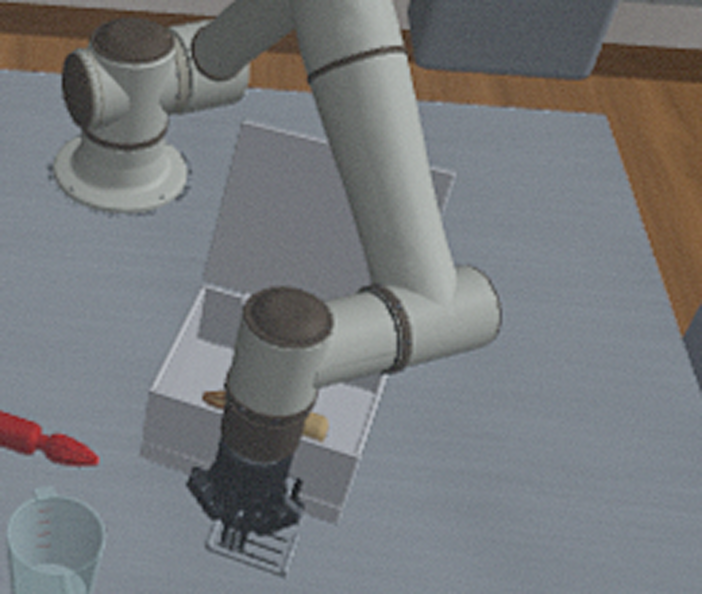

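View pics/w15.png

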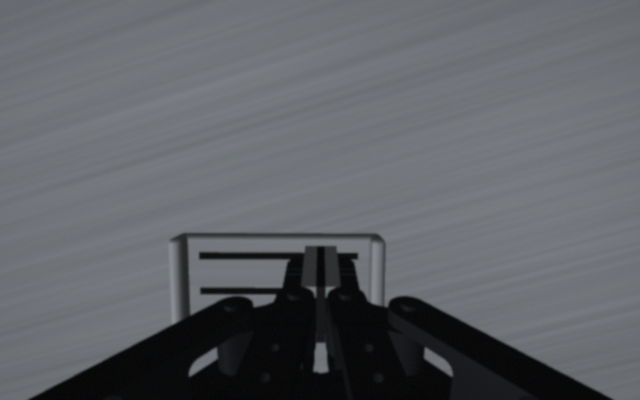

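Call:
{"method": "jog_arm", "body": {"increments": [[0.0,0.0,0.002,0],[0,0.008,0.003,0],[0,0.016,0.003,0],[0,0.024,0.003,0],[0,0.032,0.003,0],[0,0.04,0.003,0],[0,0.044,0.003,0],[0,0.048,0.003,0],[0,0.048,0.003,0]]}}

```text
clock: 18.73
position: [678.5, 123.7, 34.3]
ee_rot: [0.99, -0.143, 0.01, -0.0]
contact_force: [1.1, 4.0, 6.8]
gripper_width: -0.2
```

```bash

python3 - <<'E'
from clr import *
s=read_state();p=s['position'];print(p,s['contact_force']);d=p[:2]-C;print('f,y',d@F,d@Y)
snap('scene','scene16.png');snap('wrist','w16.png')
cv2.imwrite('pics/scene16c.png',cv2.resize(cv2.imread('pics/scene16.png')[60:280,340:600],None,fx=2.7,fy=2.7,interpolation=cv2.INTER_CUBIC))
E
```

```text
[678.54717431 123.6921276   34.28195956] [1.12478315 3.99499174 6.8392944 ]
f,y 194.219971657379 24.557713352654435
```

View pics/w16.png

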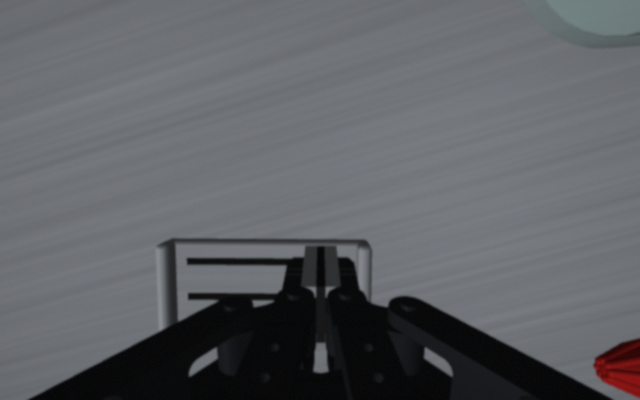

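View pics/scene16c.png

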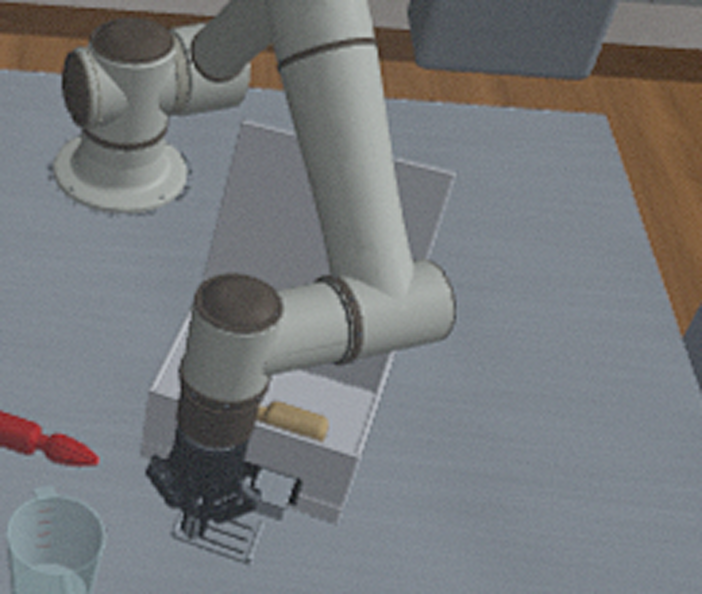

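```bash
python3 - <<'E'
from clr import *
s=read_state()
P=onz('wrist',[(157,243),(372,244)],27,s)[:,:2]-C;print(P@F,P@Y,(P@Y).mean())
for y in (24,0):
  for ph in (.3,.26,.22,.2,.18,.16,.14,.1,.05,0):
    zz=34+122*np.sin(.2-ph);print(y,ph,clear(fy(194,y,zz+17),5.6*ph))
E
```

```text
[207.98506139 207.90621593] [-41.68533187  45.79449485] 2.054581486965528
24 0.3 {'forearm': 102, 'wrist': 135, 'tool': 247, 'grip': 250}
24 0.26 {'forearm': 70, 'wrist': 91, 'tool': 223, 'grip': 250}
24 0.22 {'forearm': 46, 'wrist': 47, 'tool': 179, 'grip': 238}
24 0.2 {'forearm': 38, 'wrist': 29, 'tool': 157, 'grip': 225}
24 0.18 {'forearm': 32, 'wrist': 16, 'tool': 137, 'grip': 209}
24 0.16 {'forearm': 29, 'wrist': 14, 'tool': 118, 'grip': 190}
24 0.14 {'forearm': 30, 'wrist': 24, 'tool': 101, 'grip': 166}
24 0.1 {'forearm': 57, 'wrist': 62, 'tool': 73, 'grip': 117}
24 0.05 {'forearm': 114, 'wrist': 120, 'tool': 49, 'grip': 64}
24 0 {'forearm': 177, 'wrist': 183, 'tool': 48, 'grip': 43}
0 0.3 {'forearm': 99, 'wrist': 134, 'tool': 247, 'grip': 250}
0 0.26 {'forearm': 67, 'wrist': 91, 'tool': 223, 'grip': 250}
0 0.22 {'forearm': 43, 'wrist': 48, 'tool': 179, 'grip': 238}
0 0.2 {'forearm': 35, 'wrist': 31, 'tool': 157, 'grip': 225}
0 0.18 {'forearm': 29, 'wrist': 21, 'tool': 137, 'grip': 209}
0 0.16 {'forearm': 26, 'wrist': 20, 'tool': 118, 'grip': 190}
0 0.14 {'forearm': 28, 'wrist': 28, 'tool': 101, 'grip': 166}
0 0.1 {'forearm': 57, 'wrist': 62, 'tool': 72, 'grip': 117}
0 0.05 {'forearm': 115, 'wrist': 120, 'tool': 49, 'grip': 64}
0 0 {'forearm': 177, 'wrist': 183, 'tool': 48, 'grip': 43}
```

Call:
{"method": "jog_arm", "body": {"increments": [[0.001,0,-0.002,0],[0.002,0,-0.004,0],[0.003,0,-0.006,0],[0.004,0,-0.008,0],[0.004,0,-0.01,0],[0.004,0,-0.012,0],[0.004,0,-0.012,0]]}}

```text
clock: 19.7
position: [682.3, 122.5, 46.9]
ee_rot: [0.99, -0.143, 0.01, 0.0]
contact_force: [-0.3, 0.0, 3.4]
gripper_width: -0.0
```

```bash

python3 - <<'E'
from clr import *
s=read_state();p=s['position'];print(p,s['contact_force']);d=p[:2]-C;print('f,y',d@F,d@Y)
snap('scene','scene17.png')
cv2.imwrite('pics/scene17c.png',cv2.resize(cv2.imread('pics/scene17.png')[60:280,340:600],None,fx=2.7,fy=2.7,interpolation=cv2.INTER_CUBIC))
E
```

```text
[682.27813873 122.5036242   46.86389473] [-0.26733646  0.04213687  3.391844  ]
f,y 198.1348471758515 24.637622719136452
```

View pics/scene17c.png

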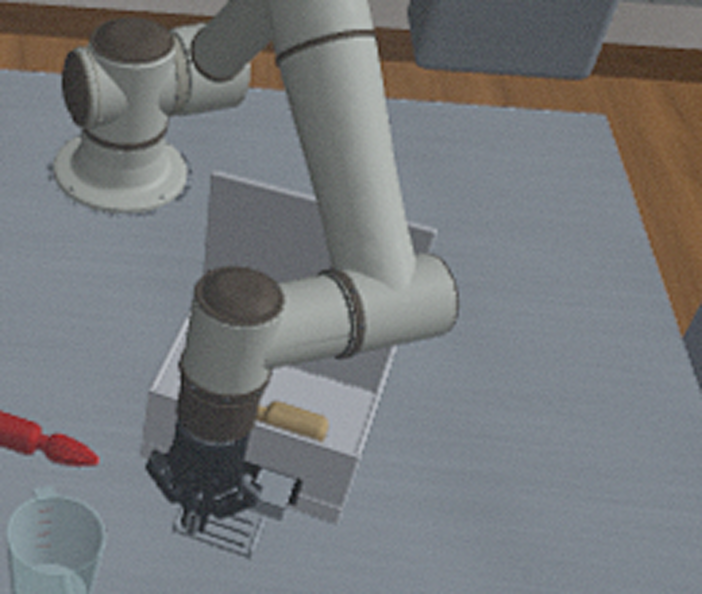

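Call:
{"method": "jog_arm", "body": {"increments": [[0,0,-0.002,0],[0,0,-0.004,0],[0,0,-0.006,0],[0,0,-0.006,0]]}}

```text
clock: 20.25
position: [682.3, 122.5, 53.2]
ee_rot: [0.99, -0.143, 0.01, 0.0]
contact_force: [-1.5, -1.1, 3.9]
gripper_width: -0.0
```

```bash

python3 - <<'E'
from clr import *
s=read_state();p=s['position'];print(p,s['contact_force']);d=p[:2]-C;print('f,y',d@F,d@Y)
snap('scene','scene18.png');snap('top','top18.png')
a=cv2.resize(cv2.imread('pics/scene18.png')[100:240,380:560],None,fx=4,fy=4,interpolation=cv2.INTER_CUBIC)
for th in(.9,1.0,1.1,1.2):
    P=[np.r_[C+(-103+206*np.cos(th))*F+y*Y,125+206*np.sin(th)] for y in(-122,122)];print(th,proj('scene',P).round(1).tolist())
cv2.imwrite('pics/scene18c.png',a)
cv2.imwrite('pics/top18c.png',cv2.resize(cv2.imread('pics/top18.png')[120:300,100:300],None,fx=3.3,fy=3.3,interpolation=cv2.INTER_CUBIC))
E
```

```text
[682.27871285 122.47053837  53.24464665] [-1.45605106 -1.0986652   3.86508808]
f,y 198.14479453967206 24.669183008443593
0.9 [[492.7, 171.1], [408.2, 147.6]]
1.0 [[495.0, 164.2], [410.4, 141.1]]
1.1 [[497.2, 157.6], [412.7, 134.8]]
1.2 [[499.2, 151.3], [415.1, 128.9]]
```

View pics/scene18c.png

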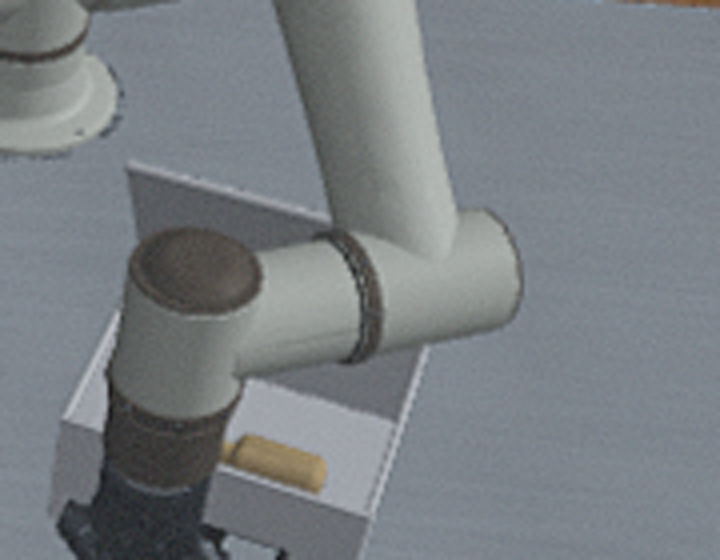

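View pics/top18c.png

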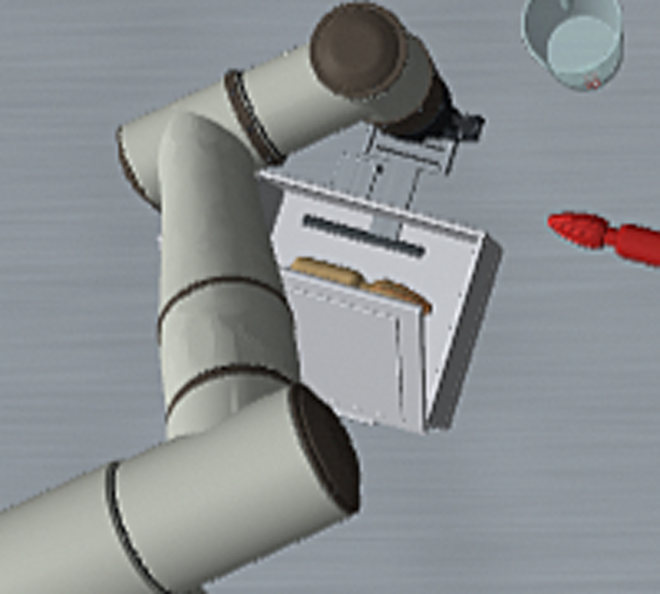

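Call:
{"method": "jog_arm", "body": {"increments": [[0,0,-0.002,0],[0,0,-0.004,0],[0,0,-0.006,0],[0,0,-0.008,0],[0,0,-0.01,0],[0,0,-0.012,0],[0,0,-0.012,0]]}}

```text
clock: 21.22
position: [681.6, 122.6, 65.1]
ee_rot: [0.99, -0.143, 0.01, 0.0]
contact_force: [-2.8, -0.3, 3.4]
gripper_width: -0.4
```

```bash

python3 - <<'E'
from clr import *
s=read_state();p=s['position'];print(p,s['contact_force']);d=p[:2]-C;print('f,y',d@F,d@Y)
snap('scene','scene19.png')
cv2.imwrite('pics/scene19c.png',cv2.resize(cv2.imread('pics/scene19.png')[60:280,340:600],None,fx=2.7,fy=2.7,interpolation=cv2.INTER_CUBIC))
E
```

```text
[681.6371965  122.64827894  65.13444803] [-2.78095087 -0.25618963  3.39896451]
f,y 197.47921495239862 24.680962323461586
```

View pics/scene19c.png

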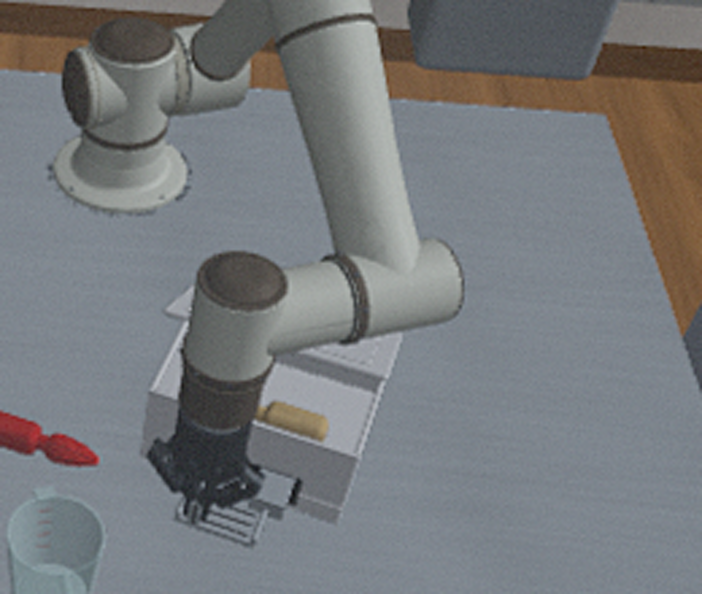

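Call:
{"method": "jog_arm", "body": {"increments": [[0,0,-0.0015,0],[0,0,-0.003,0],[0,0,-0.0045,0],[0,0,-0.006,0],[0,0,-0.0075,0],[0,0,-0.009,0],[0,0,-0.0105,0],[0,0,-0.012,0],[0,0,-0.0135,0],[0,0,-0.015,0]]}}

```text
clock: 22.52
position: [681.7, 122.5, 79.6]
ee_rot: [0.99, -0.143, 0.01, 0.0]
contact_force: [-0.3, -0.0, -0.4]
gripper_width: -0.2
```

```bash

python3 - <<'E'
from clr import *
s=read_state();p=s['position'];print(p,s['contact_force'])
snap('scene','scene20.png')
cv2.imwrite('pics/scene20c.png',cv2.resize(cv2.imread('pics/scene20.png')[60:280,340:600],None,fx=2.7,fy=2.7,interpolation=cv2.INTER_CUBIC))
E
```

```text
[681.65444471 122.50386283  79.57851096] [-0.28769092 -0.03512486 -0.38765039]
```

View pics/scene20c.png

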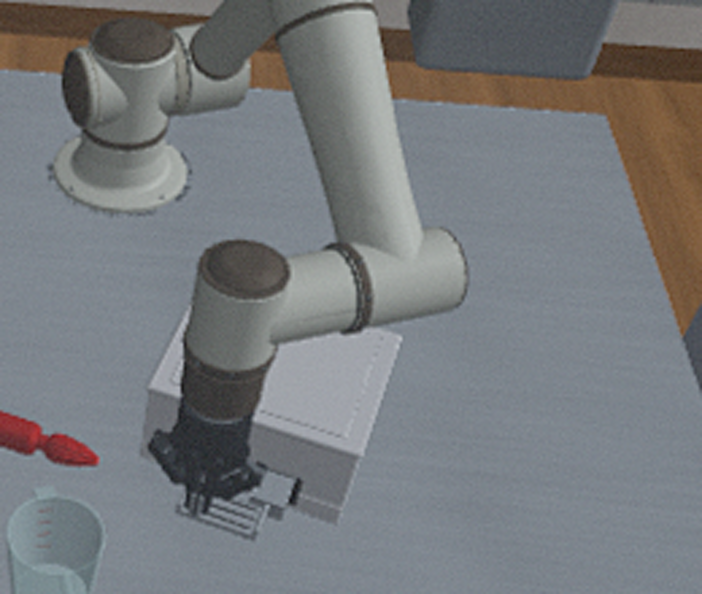

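Shut. Next I lift clear of everything and check.

Call:
{"method": "jog_arm", "body": {"increments": [[0,0,-0.02,0],[0,0,-0.06,0],[0,0,-0.11,0],[0,0,-0.16,0],[0.03,0,-0.2,0],[0.06,0,-0.2,0],[0.06,0,-0.2,0],[0.06,0,-0.2,0]]}}

```text
clock: 23.58
position: [734.7, 106.0, 281.1]
ee_rot: [0.99, -0.143, 0.01, 0.0]
contact_force: [0.2, 0.4, 0.0]
gripper_width: 0.1
```

```bash

python3 - <<'E'
from clr import *
s=read_state();p=s['position'];print(p,s['contact_force'],s['clock'],abs(s['joint_vel']).max())
snap('scene','scene21.png');snap('top','top21.png');snap('wrist','w21.png')
E
```

```text
[734.72570096 106.04000183 281.13676619] [0.19602197 0.39026628 0.00942358] 23.575 0.010654713183560722
```

View pics/scene21.png

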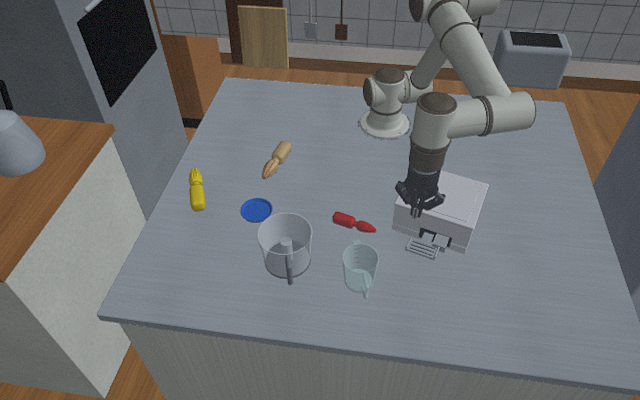

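View pics/w21.png

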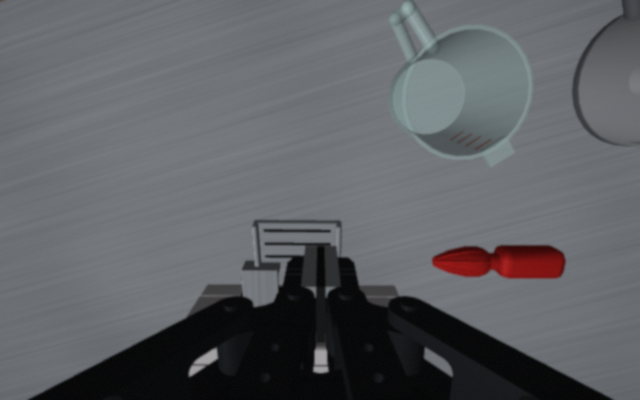

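View pics/top21.png

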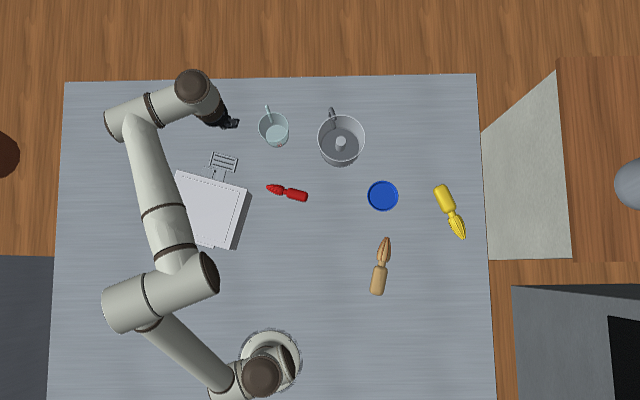

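The lid is shut, the pedal plate is back at its starting place (224,161 in the top view), and the jug, bowl and spoon rest have not moved. I hand it in.

```bash
python3 -c "
from bench import *
print(job_done())"
```

```text
the job is handed in; nothing more can be done
None
```

The smaller wooden reamer is in the caddy, the lid is shut and the pedal is back up. I handed the job in at about 24 s of the 72 s allowed; no verdict is reported.

**Opening:** I pressed the pedal right down, slid it 40 mm under the catch and let go. The lid stayed up.

**Placing:** I let the reamer go about 60 mm above the caddy floor rather than setting it down. Any lower and, by my estimate, the arm would have come within 20 mm of the standing lid. The pictures show it lying flat near the middle of the floor.

**Closing:** I held the pedal down, slid it back out from under the catch and eased it up at about 15 mm/s.

**Last checks:**
- The lid and pedal look fully closed and up in the pictures. I could not read their joint angles directly.
- The measured tool force was near zero, with the gripper raised about 200 mm clear.
- The jug, bowl and spoon rest stand where they were at the start.
- The arm's smallest clearance to the moving lid was about 15 mm by my own estimate. I saw no contact in the pictures or the forces.
- My last measurement of the pedal, just before easing it up, put it 2 mm past its free position, which is within camera error.

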